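# Lift the hot warmer lid with the lid lifter

## Task

The lid of the fragrance warmer is hot, so do not touch it with the gripper: pick up the lid lifter by its wooden handle, hook its fork under the lid's loop handle, and lift the lid clear of the warmer, keeping it level. Carry it over and set it down gently, the right way up, in the middle of the round mat with no part of it overhanging. Then draw the fork out of the loop and lay the lifter down on the console clear of the lid, leaving the cat figurine standing where it is.

Things in the scene. Friction and masses are not known exactly. Their poses are not given: they have to be found in the camera images.
- warmer: fixed squat round black pot, open at the top, 124 mm across and 75 mm high (rim at 75 mm above the console); origin at the centre of its underside, z up. Stands either left or right of the lifter, the mat on the other side.
- mat: fixed round flat grey silicone mat, 200 mm across, 4 mm thick; origin at the centre of its underside, on the console.
- lid: loose stainless steel lid on the warmer, about 0.2 kg, 60 mm high overall: a disc 136 mm across, 8 to 14 mm above the underside, over a plug 96 mm across and 8 mm deep that sits loosely inside the rim (9 mm clearance). Origin at the centre of the plug's underside, z up. A loop handle stands on it, open along the lid's x axis, which points within 0.65 rad of world +x.
- lid_loop (a point): centre of the loop handle's straight level top bar (8 mm round, along the lid's y), 56 mm above the lid's underside; axes as the lid's. The opening under it is 38 mm high, from the disc's top (14 mm above the underside) to the bar's underside (52 mm), and 64 mm wide, about 48 mm at its very top as the upper corners are cut off.
- lid_base (a point): centre of the underside of the lid's plug.
- lifter: loose lid lifter, 0.12 kg, lying on the console between warmer and mat; origin at the centre of the underside of its handle, x along the handle towards the fork, z up. The fork: two parallel 6 mm wires 24 mm apart (30 mm overall), tips at 158 mm ahead of the origin.
- lifter_handle (a point): centre of the lifter's wooden handle, a bar 120 mm long (x), 18 mm wide (y), 26 mm high (z), standing on its narrow side: grip it across its 18 mm width. 13 mm above the lifter's underside; axes as the lifter's. The lifter's centre of mass is about 20 to 30 mm ahead of it.
- lifter_dip (a point): where the loop bar should hang: middle of the dip in the fork, on top of the wires, 130 mm ahead (+x) of the handle centre, 9 mm above the level of the lifter's underside. From the side, the wires slope down from 95 mm ahead, are lowest at 125 to 135 mm (wire bottom 3 mm above the underside's level) and turn up to the tips (21 mm above that level, 28 mm past the dip).
- cat: bystander: loose white ceramic cat figurine, about 106 mm high, beyond the work; origin at the centre of its underside.

How it is judged:
On the way, in this order (a step that is already met when the one before it is completed fails the run):
1. the lid hangs level on the lifter, its underside clear above the warmer's rim (height (world z) of lid_base above 0.085 m and contact force between lifter and lid above 0.5 N and angle between lid's own z axis and vertical below 0.25 rad), for 0.2 s.
2. the lid has been set down upright on the mat (horizontal distance between lid_base and mat below 0.032 m and height (world z) of lid_base below 0.008 m and angle between lid's own z axis and vertical below 0.08 rad and contact force between lid and mat above 0.3 N), for 0.2 s.
At the end, for the whole second after the job is handed in: Lid upright on the mat (tilt under 0.08 rad, underside within 4 mm of the mat's top), its centre within 32 mm of the mat's, at rest; lifter at rest on the console (handle centre below 25 mm), not touching the lid, its dip over 50 mm from the loop seen from above (horizontal distance between lid_base and mat below 0.032 m and height (world z) of lid_base below 0.008 m and angle between lid's own z axis and vertical below 0.08 rad and linear speed of each of lid, lifter below 0.02 m/s and height (world z) of lifter_handle below 0.025 m and horizontal distance between lifter_dip and lid_loop above 0.05 m and contact force between lifter and lid below 0.05 N).
It fails at once if the robot touches the hot lid (contact force between any of the fingers, the arm and lid above 0.2 N).
It fails at once if the lid tips more than about 25 degrees (angle between lid's own z axis and vertical above 0.44 rad).
It fails at once if the lid is dropped or flung (faster than 0.6 m/s) (linear speed of lid above 0.6 m/s).
It fails at once if the cat figurine is shifted more than 30 mm or knocked over (distance of cat from where it was at the start of the episode above 0.03 m or angle between cat's own z axis and vertical above 0.5 rad).
It also fails if it takes over 72 s, if anything falls off the work surface, if the arm or the gripper's body presses on something with over 40 N, if the wrist force passes 120 N, or if a joint passes its speed limit or range.

## Robot

A 6-joint arm with a two-finger parallel gripper is mounted at the origin on the work surface. World frame = base frame: x ahead of the robot, y to its left, z up, the work surface at z = 0. Lengths are in m, angles in rad, forces in N, time in s.
With the tool pointing down it reaches from about 0.3 to 0.85 m from the base axis. Payload 4.2 kg.
Tool frame: the origin (TCP) lies midway between the tips of the shut fingers; the grasp point (between the pads) lies 19 mm behind it; x points along the fingers, y is the direction in which the jaws open and shut, and the axes are right-handed (so a half turn about x gives the same grasp; the last joint's range is limited). The gripper opens to 91 mm and grips with 3 to 60 N. Pads are 32 mm wide; open, the fingers measure 118 mm over their backs; the gripper's body (76 mm by 178 mm) begins 60 mm behind the grasp point.
Start: joints at [1.266, 0.32, 1.565, -0, 1.257, -0.02], TCP at [0.162, 0.552, 0.214] pointing down, gripper open.
Joint ranges: [-3.11, 3.11], [-0.84, 2.01], [0.21, 2.61], [-1.34, 4.49], [0.05, 2.63], [-2.56, 2.56]. Speed limits (rad/s): [2.57, 2.57, 3.14, 3.14, 3.14, 3.14].

## Interface

Orientations are given as a unit quaternion [w, x, y, z].
In Python, from bench import get_state, capture, robot gives the robot as it stands.
- The arm moves only by the tool step_arm, never from a script. Its argument "deltas" is a list of rows, each a list of 7 numbers: the closure, from -1 (fully open) to 1 (shut), then the shift along the tool's x, y, z each as a share of 0.1 m, from -1 to 1, then the turn, a rotation vector about the tool's x, y, z each as a share of 30 degrees, from -1 to 1. A call has 1 to 12 rows; each row is the pose to reach, as a shift and turn from the pose measured when the call began, along the tool's axes at that moment; what a row does not reach only later rows make up. A row lasts 1/12 s, in which the tool goes at most 41.7 mm and 7.16 degrees, less where a joint would pass 70% of its speed; a pose out of reach is approached as far as the arm can. A call with a number of a shift or a turn outside -1 to 1 is refused whole. A call with a gripper value outside its range is refused whole. The fingers move at their own pace and stop on an object; "grip_force" is the grip in N (left out, the last holds). Time passes only in rows, so rows that repeat a pose let the fingers close. It gives the time, the measured TCP pose, the force and the opening at its end, in the units of the state.
- get_state(): the state, without advancing time (a new reading comes with each control period).
- capture(name): name is "scene" or "top" or "wrist"; returns a dict with "img" (420x560x3 uint8, blue, green, red), "fx", "fy", "cx", "cy" (pixels), "xyz" and "orientation" of the camera in the world; the wrist camera has in their place "tool_from_camera" (4x4, takes a point from camera to tool coordinates, whose origin is the TCP and whose axes are the tool frame's). Camera axes: x right, y down, z forward; pixel columns grow to the right and rows downward; lengths in m; the calibration is good to about 2 mm. A picture is of the moment at which its call begins: read the wrist's pose just before it. There is no depth.
- robot.hand_in(): hands the job in, once; it reports no verdict.
The state is a dict: "time": time; "q": joint angles; "joint_velocities": joint speeds; "joint_torque": joint torques, N m; "ee_pos": TCP position; "eef_rot": TCP orientation; "force": force on the tool from outside, world axes, zero at the start; "moment": the same for the moment, N m; "gripper_width": opening from 0.0 (shut) to 1.0 (fully open).
Only numpy, scipy, OpenCV 4.12 (cv2) and the standard library are available. Lean on these libraries where they do the work, as an engineer would, in place of code of your own. Each camera call takes 0.05 s, during which the arm holds its last target.

## Working session

There is one attempt and no reset: what is moved stays moved. The work goes in short steps, Python scripts to look and compute and a tool call to move; the robot and the scene stay as the last step left them, time stands still between calls to the robot, and variables do not carry over. Pictures are saved under pics/ and viewed, and the job is handed in when it is done.

Besides the shell and the picture viewer there is one more tool, called after "Call:" as a command line: name --pt "numbers of a row" for each row, then --argument value for the rest. step_arm: Moves the arm, as the interface text tells. Its arguments: {"type":"object","properties":{"deltas":{"type":"array"},"grip_force":{"type":"number"}},"required":["deltas"]}

```bash
ls; mkdir -p pics
python3 - <<'E'
from bench import get_state, capture, robot
import cv2
s=get_state();print(s)
for n in("scene","top","wrist"):
    c=capture(n);cv2.imwrite(f"pics/{n}0.png",c["img"]);print(n,{k:v for k,v in c.items() if k!="img"})
E
```

```text
pics
{'time': 0.0, 'q': array([ 1.26597957e+00,  3.20294329e-01,  1.56565582e+00, -3.36240591e-05,
        1.25737896e+00, -1.99641739e-02]), 'joint_velocities': array([ 0.00120726,  0.00144233,  0.00030276, -0.00125137, -0.00041198,
        0.00066407]), 'joint_torque': array([-5.84051395e-04, -4.12456906e+01, -2.31975657e+01,  7.26260757e-02,
        4.55580465e-02, -1.17478512e-04]), 'ee_pos': array([0.1614266 , 0.55136381, 0.21312789]), 'eef_rot': array([ 0.69985913,  0.0997591 ,  0.70003534, -0.10097445]), 'force': array([-0.24912764,  0.47305406, -0.25979881]), 'moment': array([ 0.03707139,  0.01245951, -0.02616428]), 'gripper_width': 1.00030521427201}
scene {'fx': 491.83373341817287, 'fy': 491.83373341817287, 'cx': 274.24476363381996, 'cy': 207.2114042962211, 'xyz': array([0.99857096, 0.5210151 , 0.96444236]), 'orientation': array([-0.10158407,  0.27632628,  0.90670029, -0.30202491])}
top {'fx': 469.7487545262657, 'fy': 469.7487545262657, 'cx': 273.38071182937244, 'cy': 208.82789143817772, 'xyz': array([ 0.50315301, -0.006355  ,  0.95154382]), 'orientation': array([ 0.05985405, -0.70213315,  0.70829445, -0.04177924])}
wrist {'fx': 366.52849883559094, 'fy': 366.52849883559094, 'cx': 277.85035674000443, 'cy': 211.5072061324429, 'tool_from_camera': array([[ 4.23930706e-04, -2.44343972e-01,  9.69688529e-01,
        -1.70921770e-01],
       [ 9.99999908e-01,  1.59292421e-04, -3.97043496e-04,
         1.08073677e-03],
       [-5.74488483e-05,  9.69688609e-01,  2.44344017e-01,
        -6.88234959e-02],
       [ 0.00000000e+00,  0.00000000e+00,  0.00000000e+00,
         1.00000000e+00]])}
```

View pics/scene0.png

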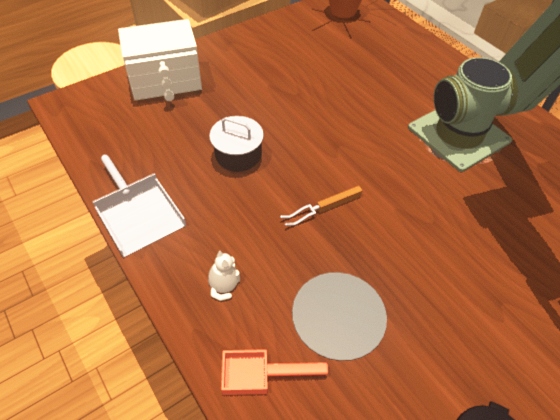

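View pics/top0.png

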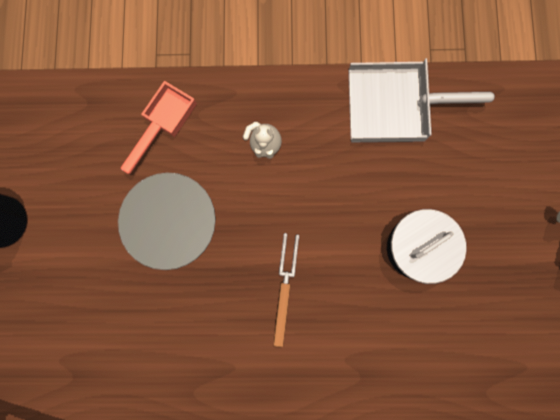

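The top view shows the lifter near (287,290) with its fork pointing up (+x). The lid and warmer are at about (428,246), the mat at (167,221) and the cat at (264,140). Next I'll measure these.

```bash
cat > h.py <<'E'
from bench import get_state, capture, robot
import cv2, numpy as np
from scipy.spatial.transform import Rotation as R
def rot(q): return R.from_quat([q[1],q[2],q[3],q[0]])
def cam(c,s=None):
    if "xyz" in c: return rot(c["orientation"]).as_matrix(), np.array(c["xyz"])
    T=np.eye(4);T[:3,:3]=rot(s["eef_rot"]).as_matrix();T[:3,3]=s["ee_pos"]
    T=T@c["tool_from_camera"];return T[:3,:3],T[:3,3]
def ray(c,p,s=None):
    M,o=cam(c,s);return o,M@np.array([(p[0]-c["cx"])/c["fx"],(p[1]-c["cy"])/c["fy"],1])
def onz(c,p,z,s=None):
    o,d=ray(c,p,s);return o+d*(z-o[2])/d[2]
def proj(c,P,s=None):
    M,o=cam(c,s);v=M.T@(np.array(P)-o);return np.array([c["fx"]*v[0]/v[2]+c["cx"],c["fy"]*v[1]/v[2]+c["cy"]])
def blobs(mask,amin=60):
    cs,_=cv2.findContours(mask.astype(np.uint8),cv2.RETR_EXTERNAL,cv2.CHAIN_APPROX_NONE)
    return sorted([c for c in cs if cv2.contourArea(c)>amin],key=cv2.contourArea,reverse=True)
E
python3 - <<'E'
from h import *
for n in("top","scene"):
    c=capture(n);hsv=cv2.cvtColor(c["img"],cv2.COLOR_BGR2HSV)
    H,S,V=cv2.split(hsv)
    print(n)
    for name,m in(("grey",(S<70)&(V>60)),("orange",(H>5)&(H<18)&(S>150)&(V>150))):
        for b in blobs(m)[:9]:
            (x,y),(w,h),a=cv2.fitEllipse(b) if len(b)>5 else ((0,0),(0,0),0)
            r=cv2.minAreaRect(b)
            print(name,cv2.contourArea(b),np.round([x,y,w,h,a],1),"rect",np.round(cv2.boxPoints(r).ravel(),0),"z0",onz(c,(x,y),0).round(3),"z81",onz(c,(x,y),.081).round(3))
c=capture("top");i=c["img"]
cv2.imwrite("pics/lidcrop.png",cv2.resize(i[195:295,380:480],None,fx=6,fy=6,interpolation=cv2.INTER_CUBIC))
cv2.imwrite("pics/liftcrop.png",cv2.resize(i[225:355,230:340],None,fx=4.5,fy=4.5,interpolation=cv2.INTER_CUBIC))
c=capture("scene");i=c["img"]
cv2.imwrite("pics/lidcrop_s.png",cv2.resize(i[105:185,190:290],None,fx=6,fy=6,interpolation=cv2.INTER_CUBIC))
E
```

```text
top
grey 7215.5 [166.2 220.9  94.2  97.5  44.8] rect [118. 173. 214. 173. 214. 269. 118. 269.] z0 [0.618 0.238 0.   ] z81 [0.609 0.217 0.081]
grey 6778.5 [399.8 101.1  81.1 145.2  87.9] rect [348.  61. 493.  57. 495. 139. 350. 143.] z0 [ 0.867 -0.25   0.   ] z81 [ 0.836 -0.229  0.081]
grey 4333.0 [428.1 246.   72.8  75.8 127.7] rect [391. 209. 465. 209. 465. 283. 391. 283.] z0 [ 0.563 -0.293  0.   ] z81 [ 0.557 -0.268  0.081]
grey 871.0 [263.2 139.3  30.6  37.5 133.2] rect [239. 132. 264. 113. 287. 144. 262. 163.] z0 [0.788 0.038 0.   ] z81 [0.764 0.034 0.081]
grey 274.0 [288.5 254.8  15.   54.2   6.8] rect [277. 282. 283. 233. 299. 235. 293. 284.] z0 [ 0.547 -0.012  0.   ] z81 [ 0.543 -0.012  0.081]
orange 480.5 [281.7 314.3   8.6  92.    6.8] rect [273. 346. 281. 283. 290. 284. 282. 347.] z0 [0.43  0.003 0.   ] z81 [0.436 0.002 0.081]
scene
grey 9419.5 [470.9  71.4 148.2 170.4  49.9] rect [400.   0. 559.   0. 559. 170. 400. 170.] z0 [-0.244 -0.176  0.   ] z81 [-0.14  -0.117  0.081]
grey 6298.0 [339.1 316.1  84.7  94.7 114.3] rect [293. 273. 386. 273. 386. 359. 293. 359.] z0 [0.622 
[... 1483 characters left out ...]
1   5.4  23.4  74.4  81.7] rect [168.   0. 249.   0. 249.  22. 168.  22.] z0 [ 0.269 -0.952  0.   ] z81 [ 0.331 -0.828  0.081]
orange 149.5 [142.2   5.6  13.3  24.1  79.4] rect [132.   0. 155.  -6. 159.  10. 136.  15.] z0 [ 0.46  -1.072  0.   ] z81 [ 0.505 -0.938  0.081]
orange 90.5 [526.   12.6  12.   17.6 124.1] rect [514.  15. 519.   3. 537.  10. 532.  22.] z0 [-0.667 -0.299  0.   ] z81 [-0.527 -0.23   0.081]
orange 71.5 [555.4 305.1   9.4  17.  166.4] rect [549. 298. 559. 298. 559. 315. 549. 315.] z0 [ 0.216  0.481 -0.   ] z81 [0.282 0.484 0.081]
orange 68.0 [531.8 136.3   2.5  60.1 126.7] rect [503. 117. 505. 114. 560. 156. 558. 158.] z0 [-0.168  0.118  0.   ] z81 [-0.07   0.152  0.081]
```

View pics/lidcrop.png

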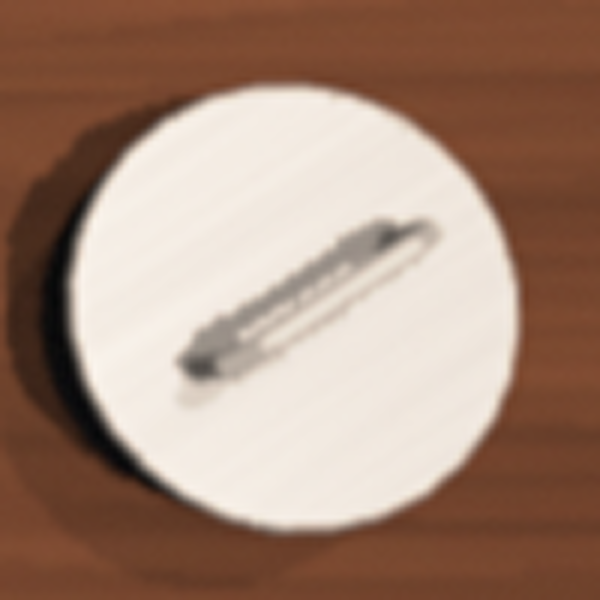

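View pics/liftcrop.png

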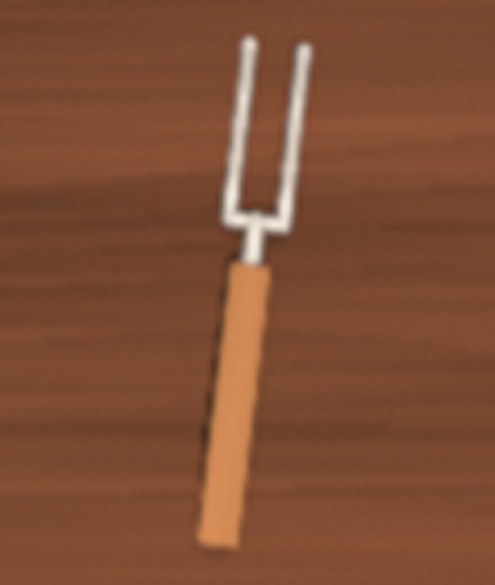

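View pics/lidcrop_s.png

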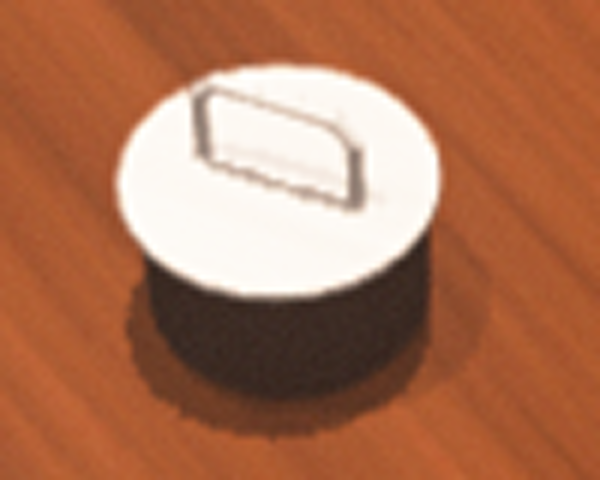

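Run:
```python
from h import *
s=get_state();print(rot(s["eef_rot"]).as_matrix().round(3))
t=capture("top");sc=capture("scene")
f=lambda p,k,o:(p[0]/k+o[0]-.0,p[1]/k+o[1])
# lifter
k,o=4.5,(230,225)
hb=onz(t,f((218,545),k,o),.026);hf=onz(t,f((250,265),k,o),.026)
t1=onz(t,f((249,40),k,o),.021);t2=onz(t,f((304,47),k,o),.021)
print("handle",hb,hf,(hb+hf)/2,np.linalg.norm(hf-hb),"yaw",np.arctan2(*(hf-hb)[1::-1]))
tm=(t1+t2)/2;print("tips",t1,t2,np.linalg.norm(t1-t2),np.linalg.norm((tm-(hb+hf)/2)[:2]),np.arctan2(*(tm-(hb+hf)/2)[1::-1]))
# bar
k,o=6,(380,195)
for a,b in(((215,372),(435,232)),((240,355),(415,248))):
    A=onz(t,f(a,k,o),.124);B=onz(t,f(b,k,o),.124);print("top bar",A,B,(A+B)/2,np.linalg.norm(A-B),"lid yaw",np.arctan2(A[1]-B[1],A[0]-B[0])-np.pi/2)
o=(190,105)
A=onz(sc,f((335,128),k,o),.124);B=onz(sc,f((212,90),k,o),.124);print("scene bar",A,B,(A+B)/2,np.linalg.norm(A-B),"lid yaw",np.arctan2(A[1]-B[1],A[0]-B[0])-np.pi/2)
A=onz(sc,f((362,208),k,o),.081);B=onz(sc,f((205,160),k,o),.081);print("scene feet",A,B,(A+B)/2,np.linalg.norm(A-B),"lid yaw",np.arctan2(A[1]-B[1],A[0]-B[0])-np.pi/2)
```

```text
[[-0.     0.281  0.96 ]
 [-0.     0.96  -0.281]
 [-1.    -0.     0.   ]]
handle [0.3722969  0.00904953 0.026     ] [ 0.48958115 -0.00576946  0.026     ] [0.43093903 0.00164003 0.026     ] 0.11821673602839068 yaw -0.12568510227190402
tips [ 0.58755316 -0.00636134  0.021     ] [ 0.58423636 -0.03056049  0.021     ] 0.024425393981278014 0.15625405111819332 -0.12900023557839377
top bar [ 0.5357771  -0.23303695  0.124     ] [ 0.57590361 -0.29873958  0.124     ] [ 0.55584036 -0.26588826  0.124     ] 0.07698683729168089 lid yaw 0.5482713334627216
top bar [ 0.54063212 -0.24048611  0.124     ] [ 0.57128377 -0.29268194  0.124     ] [ 0.55595794 -0.26658402  0.124     ] 0.06053038690763747 lid yaw 0.530986826886318
scene bar [ 0.54662542 -0.2409252   0.124     ] [ 0.57700627 -0.28759167  0.124     ] [ 0.56181585 -0.26425844  0.124     ] 0.05568441930635698 lid yaw 0.5770926615236922
scene feet [ 0.5396612  -0.23311048  0.081     ] [ 0.57996179 -0.29360092  0.081     ] [ 0.55981149 -0.2633557   0.081     ] 0.07268583869838283 lid yaw 0.5877006579352364
```

The lifter handle centre is at (0.431, 0.002) with yaw −0.127, and both its length (118 mm) and tip distance match the spec. The loop is at about (0.558, −0.266) with lid yaw ≈0.56. The mat is at (0.619, 0.239).

Call:
step_arm --pt "-1 0 -0.3 0.285 0 0 0" --pt "-1 0 -0.6 0.57 0 0 0" --pt "-1 0 -0.9 0.857 0 0 0" --pt "-1 0 -0.9 0.857 0 0 0"

```text
time: 0.78
ee_pos: [0.2201, 0.4354, 0.2139]
eef_rot: [0.7, 0.1, 0.699, -0.103]
force: [-0.4, 0.4, -0.4]
gripper_width: 0.996
```

Call:
step_arm --pt "-1 0 -0.3 0.285 0 0 0" --pt "-1 0 -0.6 0.57 0 0 0" --pt "-1 0 -0.9 0.857 0 0 0" --pt "-1 0 -0.9 0.857 0 0 0"

```text
time: 1.12
ee_pos: [0.278, 0.3202, 0.2146]
eef_rot: [0.701, 0.1, 0.699, -0.106]
force: [-0.0, -0.6, -0.8]
gripper_width: 1.0
```

Call:
step_arm --pt "-1 0 -0.3 0.285 0 0 0" --pt "-1 0 -0.6 0.57 0 0 0" --pt "-1 0 -0.9 0.857 0 0 0" --pt "-1 0 -0.9 0.857 0 0 0"

```text
time: 1.45
ee_pos: [0.3363, 0.2053, 0.2159]
eef_rot: [0.701, 0.102, 0.698, -0.108]
force: [-1.4, 0.1, 0.3]
gripper_width: 0.999
```

Call:
step_arm --pt "-1 0 -0.3 0.285 0 0 0" --pt "-1 0 -0.6 0.57 0 0 0" --pt "-1 0 -0.9 0.857 0 0 0" --pt "-1 0 -0.9 0.857 0 0 0"

```text
time: 1.78
ee_pos: [0.3946, 0.0902, 0.2176]
eef_rot: [0.702, 0.103, 0.696, -0.111]
force: [-0.3, 0.3, 0.7]
gripper_width: 0.999
```

```bash
cat >> h.py <<'E'
def toolR(psi,pitch=0):
    z=np.array([np.cos(psi),np.sin(psi),0]);x=np.array([0,0,-1.]);y=np.cross(z,x)
    # pitch>0: fork (tool z) raised
    return R.from_matrix(np.c_[x,y,z]) * R.from_rotvec([0,-pitch,0])
def go(P,psi,pitch=0):
    s=get_state();Rc=rot(s["eef_rot"]);
    d=Rc.inv().apply(np.array(P)-s["ee_pos"])/.1
    r=(Rc.inv()*toolR(psi,pitch)).as_rotvec()/np.radians(30)
    print("at",s["ee_pos"].round(4),"delta",d.round(3),r.round(3),"F",s["force"].round(1),"w",s["gripper_width"],"t",round(s["time"],2));return d,r
E
python3 -c "
from h import *
print((toolR(0,.1).as_matrix()).round(2))
go((.446,0,.17),-.127)"
```

```text
[[ 0.1  0.   1. ]
 [ 0.   1.   0. ]
 [-1.   0.   0.1]]
at [0.3946 0.0902 0.2176] delta [ 0.489 -0.702  0.757] [-0.339  0.016  0.019] F [-0.3  0.3  0.7] w 0.9993193145012675 t 1.78
```

Call:
step_arm --pt "-1 0.1 -0.25 0.25 -0.1 0 0" --pt "-1 0.3 -0.5 0.5 -0.2 0 0" --pt "-1 0.49 -0.7 0.757 -0.339 0.016 0.019" --pt "-1 0.49 -0.7 0.757 -0.339 0.016 0.019" --pt "-1 0.49 -0.7 0.757 -0.339 0.016 0.019"

```text
time: 2.2
ee_pos: [0.4464, 0.0003, 0.1689]
eef_rot: [0.705, 0.046, 0.707, -0.046]
force: [-0.6, 1.2, 0.2]
gripper_width: 1.005
```

```bash
python3 -c "
from h import *
s=get_state();c=capture('wrist');cv2.imwrite('pics/w1.png',c['img'])
for P in ((.431,.0015,.026),(.372,.009,.026),(.4896,-.0058,.026)): print(proj(c,P,s).round(0))
go((.446,0,.05),-.127)"
```

```text
[276. 183.]
[275. 112.]
[276. 248.]
at [0.4462 0.0011 0.1696] delta [ 1.196e+00 -1.200e-02  1.000e-03] [-0.003 -0.003 -0.001] F [-0.2  0.2 -0.1] w 0.9998751597606156 t 2.25
```

View pics/w1.png

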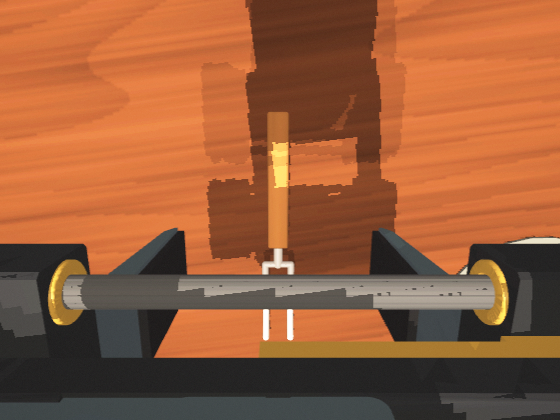

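The wrist view shows the handle at columns 268–289, rows 112–248, within 3 px of the prediction, so I'll descend.

Call:
step_arm --pt "-1 0.3 -0.01 0 0 0 0" --pt "-1 0.65 -0.01 0 0 0 0" --pt "-1 1.0 -0.01 0 0 0 0" --pt "-1 1.0 -0.01 0 0 0 0"

```text
time: 2.58
ee_pos: [0.4414, 0.0021, 0.0658]
eef_rot: [0.701, 0.045, 0.71, -0.045]
force: [-1.6, -0.3, -0.6]
gripper_width: 1.002
```

```bash
python3 -c "
from h import *
go((.446,0,.005),-.127)"
```

```text
at [0.4414 0.0021 0.0658] delta [ 0.607 -0.015  0.056] [-0.    -0.023 -0.   ] F [-1.6 -0.3 -0.6] w 1.0015168642155943 t 2.58
```

Call:
step_arm --pt "-1 0.25 -0.015 0.05 0 -0.023 0" --pt "-1 0.45 -0.015 0.05 0 -0.023 0" --pt "-1 0.6 -0.015 0.05 0 -0.023 0" --pt "-1 0.6 -0.015 0.05 0 -0.023 0" --pt "-1 0.6 -0.015 0.05 0 -0.023 0" --pt "-1 0.6 -0.015 0.05 0 -0.023 0"

```text
time: 3.08
ee_pos: [0.447, 0.0008, 0.0076]
eef_rot: [0.707, 0.045, 0.704, -0.045]
force: [0.1, -0.0, 0.6]
gripper_width: 0.996
```

```bash
python3 -c "
from h import *
go((.446,0,.005),-.127)"
```

```text
at [0.447  0.0008 0.0076] delta [ 0.026 -0.009 -0.009] [ 0.001  0.007 -0.001] F [ 0.1 -0.   0.6] w 0.9959625775955032 t 3.08
```

Good. Close with full grip.

Call:
step_arm --pt "-1 0.025 -0.01 0 0 0 0" --pt "1 0.025 -0.01 0 0 0 0" --pt "1 0.025 -0.01 0 0 0 0" --pt "1 0.025 -0.01 0 0 0 0" --pt "1 0.025 -0.01 0 0 0 0" --pt "1 0.025 -0.01 0 0 0 0" --pt "1 0.025 -0.01 0 0 0 0" --pt "1 0.025 -0.01 0 0 0 0" --pt "1 0.025 -0.01 0 0 0 0" --pt "1 0.025 -0.01 0 0 0 0" --pt "1 0.025 -0.01 0 0 0 0" --pt "1 0.025 -0.01 0 0 0 0" --grip_force 55

```text
time: 4.08
ee_pos: [0.4469, -0.0002, 0.0051]
eef_rot: [0.707, 0.045, 0.704, -0.045]
force: [-0.4, 0.0, -0.2]
gripper_width: 0.224
```

```bash
python3 -c "
from h import *
go((.446,0,.155),-.127)"
```

```text
at [ 4.469e-01 -2.000e-04  5.100e-03] delta [-1.499  0.002 -0.004] [ 0.001  0.007 -0.001] F [-0.4  0.  -0.2] w 0.2236372128526955 t 4.08
```

Call:
step_arm --pt "1 -0.1 0 0 0 0 0" --pt "1 -0.3 0 0 0 0 0" --pt "1 -0.6 0 0 0 0 0" --pt "1 -0.9 0 0 0 0 0" --pt "1 -1 0 0 0 0 0" --pt "1 -1 0 0 0 0 0"

```text
time: 4.58
ee_pos: [0.4485, -0.0003, 0.1076]
eef_rot: [0.709, 0.045, 0.702, -0.044]
force: [0.1, 0.3, -1.1]
gripper_width: 0.194
```

```bash
python3 -c "
from h import *
go((.446,0,.155),-.127)
for n in ('scene','wrist'):
  c=capture(n);cv2.imwrite('pics/%s2.png'%n,c['img'])"
```

```text
at [ 4.485e-01 -3.000e-04  1.076e-01] delta [-0.474  0.    -0.02 ] [ 0.002  0.018 -0.002] F [ 0.1  0.3 -1.1] w 0.1936595649035405 t 4.58
```

View pics/scene2.png

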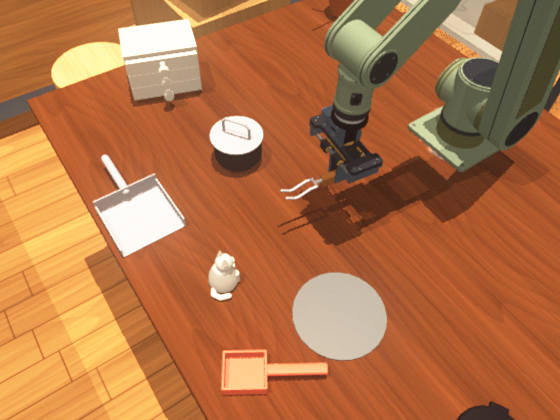

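View pics/wrist2.png

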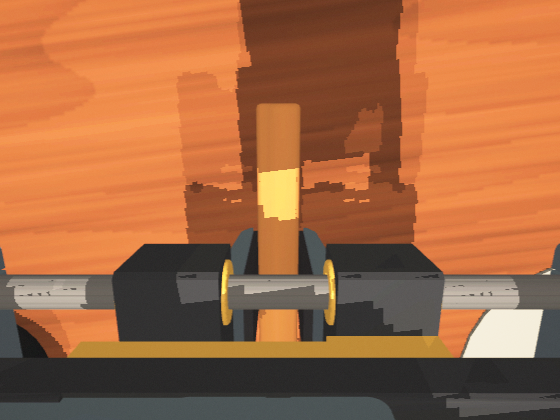

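Call:
step_arm --pt "1 -0.2 0 0 0 0.01 0" --pt "1 -0.4 -0.1 0 0 0.01 0" --pt "1 -0.5 -0.3 -0.02 -0.05 0.018 0" --pt "1 -0.5 -0.6 -0.04 -0.15 0.018 0" --pt "1 -0.5 -0.9 -0.06 -0.25 0.018 0" --pt "1 -0.5 -1 -0.06 -0.3 0.018 0" --pt "1 -0.5 -1 -0.06 -0.3 0.018 0"

```text
time: 5.27
ee_pos: [0.4259, -0.1003, 0.1529]
eef_rot: [0.703, -0.01, 0.711, 0.01]
force: [0.5, 0.4, -1.7]
gripper_width: 0.192
```

```bash
python3 -c "
from h import *
go((.394,-.369,.155),.56)"
```

```text
at [ 0.4259 -0.1003  0.1529] delta [-0.02  -2.677 -0.395] [-1.015 -0.018 -0.007] F [ 0.5  0.4 -1.7] w 0.19248173858732145 t 5.27
```

Call:
step_arm --pt "1 0 -0.3 -0.05 -0.12 -0.01 0" --pt "1 0 -0.6 -0.1 -0.24 -0.018 0" --pt "1 0 -0.9 -0.13 -0.35 -0.018 0" --pt "1 0 -0.9 -0.13 -0.35 -0.018 0"

```text
time: 5.6
ee_pos: [0.4152, -0.1937, 0.1516]
eef_rot: [0.702, -0.074, 0.704, 0.074]
force: [0.6, -0.2, -1.5]
gripper_width: 0.195
```

```bash
python3 -c "
from h import *
go((.394,-.369,.155),.56)"
```

```text
at [ 0.4152 -0.1937  0.1516] delta [-0.035 -1.671 -0.572] [-0.669 -0.004 -0.003] F [ 0.6 -0.2 -1.5] w 0.19462870673958169 t 5.6
```

Call:
step_arm --pt "1 -0.03 -0.3 -0.1 -0.12 0 0" --pt "1 -0.03 -0.6 -0.2 -0.24 0 0" --pt "1 -0.03 -0.9 -0.3 -0.35 0 0" --pt "1 -0.03 -0.9 -0.3 -0.35 0 0"

```text
time: 5.93
ee_pos: [0.4102, -0.2834, 0.1531]
eef_rot: [0.69, -0.136, 0.699, 0.129]
force: [0.6, -1.3, -1.5]
gripper_width: 0.193
```

```bash
python3 -c "
from h import *
go((.394,-.369,.155),.56)"
```

```text
at [ 0.4102 -0.2834  0.1531] delta [-0.007 -0.737 -0.466] [-0.351 -0.03   0.011] F [ 0.6 -1.3 -1.5] w 0.19259050964848867 t 5.93
```

Call:
step_arm --pt "1 0 -0.25 -0.15 -0.12 -0.01 0" --pt "1 0 -0.5 -0.3 -0.24 -0.02 0" --pt "1 0 -0.737 -0.466 -0.351 -0.03 0.01" --pt "1 0 -0.737 -0.466 -0.351 -0.03 0.01" --pt "1 0 -0.737 -0.466 -0.351 -0.03 0.01" --pt "1 0 -0.737 -0.466 -0.351 -0.03 0.01"

```text
time: 6.43
ee_pos: [0.4411, -0.2808, 0.1398]
eef_rot: [0.667, -0.194, 0.704, 0.152]
force: [-0.2, -0.1, -1.0]
gripper_width: 0.193
```

```bash
python3 -c "
from h import *
go((.394,-.369,.092),.56)
for n,(x,y) in (('scene',(190,90)),('top',(350,200))):
  c=capture(n);i=c['img'][y:y+130,x:x+170];cv2.imwrite('pics/%s3.png'%n,cv2.resize(i,None,fx=4.5,fy=4.5,interpolation=cv2.INTER_CUBIC))"
```

```text
at [ 0.4411 -0.2808  0.1398] delta [ 0.556 -0.53  -0.799] [-0.126 -0.128  0.081] F [-0.2 -0.1 -1. ] w 0.19345722699855647 t 6.43
```

View pics/scene3.png

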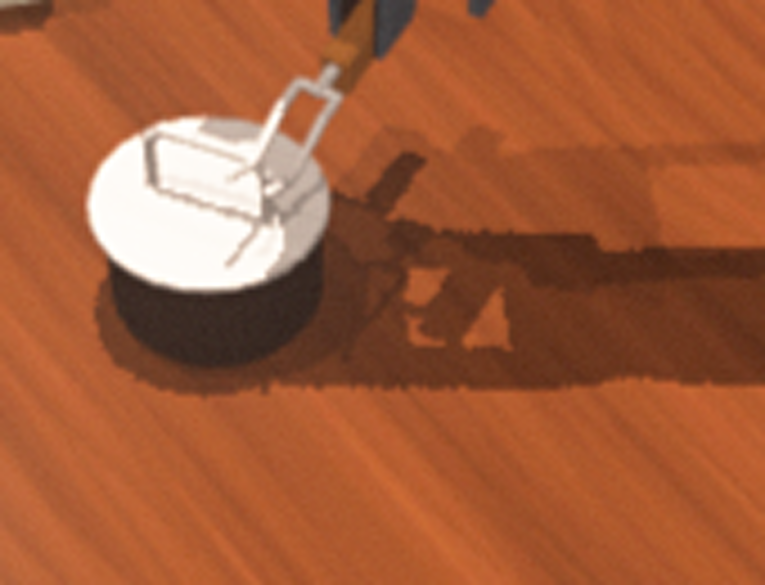

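View pics/top3.png

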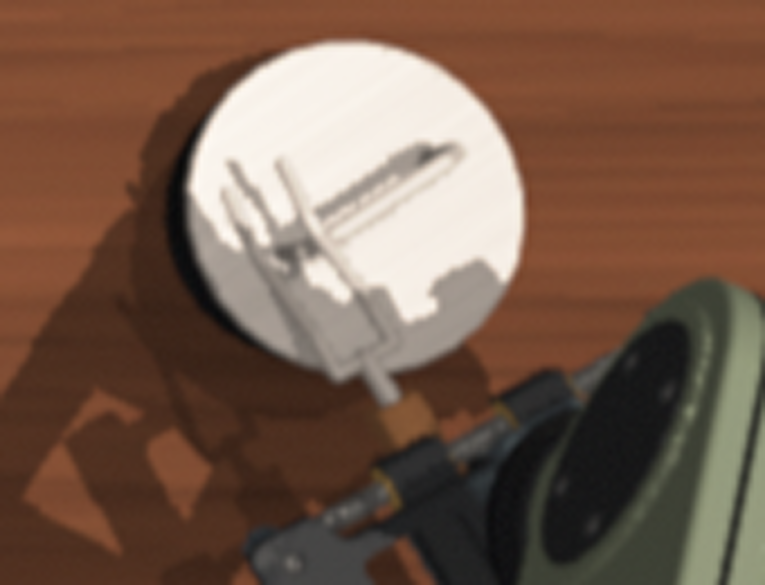

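The fork is hovering over the lid near the loop. The arm strayed from its target, so I'll check the joints before moving further.

```bash
python3 -c "
from h import *
s=get_state();print(s['q'].round(3),s['joint_velocities'].round(3),s['ee_pos'],s['joint_torque'].round(1));print(rot(s['eef_rot']).as_matrix().round(3))"
```

```text
[-0.539  0.297  1.8   -0.093  1.04  -2.557] [-0.015 -0.003 -0.007 -0.015 -0.001 -0.002] [ 0.44101521 -0.28173509  0.14045964] [  0.4 -37.9 -21.1  -0.3  -0.    0. ]
[[-0.036 -0.474  0.88 ]
 [-0.072  0.879  0.471]
 [-0.997 -0.046 -0.065]]
```

Joint 6 is at its −2.56 limit: with this grasp the lifter can't be yawed to 0.56 here. I'll back off, lay the lifter down where it was, and regrip it half a turn round (same grasp, joint 6 mid-range).

Call:
step_arm --pt "1 -0.2 0 0 0 0 0" --pt "1 -0.4 0 0 0 0 0" --pt "1 -0.4 0 0 0.1 -0.1 0.08" --pt "1 -0.4 0 0 0.2 -0.12 0.08"

```text
time: 6.87
ee_pos: [0.4436, -0.2792, 0.1819]
eef_rot: [0.696, -0.139, 0.692, 0.133]
force: [-0.1, -1.1, -1.3]
gripper_width: 0.194
```

```bash
python3 -c "
from h import *
go((.40,-.05,.155),-.1)"
```

```text
at [ 0.4436 -0.2792  0.1819] delta [0.249 2.29  0.459] [0.929 0.013 0.016] F [-0.1 -1.1 -1.3] w 0.19440448451542308 t 6.87
```

Call:
step_arm --pt "1 0 0.3 0.05 0.1 0.01 0" --pt "1 0 0.6 0.1 0.2 0.01 0" --pt "1 0 0.9 0.2 0.35 0.013 0.016" --pt "1 0 1 0.2 0.4 0.013 0.016" --pt "1 0 1 0.2 0.4 0.013 0.016"

```text
time: 7.28
ee_pos: [0.4224, -0.1773, 0.1806]
eef_rot: [0.703, -0.063, 0.706, 0.062]
force: [-0.4, 0.2, -1.7]
gripper_width: 0.195
```

```bash
python3 -c "
from h import *
go((.40,-.05,.155),-.1)"
```

```text
at [ 0.4224 -0.1773  0.1806] delta [0.256 1.292 0.005] [ 0.53  -0.007  0.001] F [-0.4  0.2 -1.7] w 0.19513597323571394 t 7.28
```

Call:
step_arm --pt "1 0 0.3 0 0.15 0 0" --pt "1 0.2 0.6 0 0.3 0 0" --pt "1 0.4 0.9 0 0.45 0 0" --pt "1 0.7 1 0 0.53 0 0" --pt "1 0.9 1 0 0.53 0 0" --pt "1 0.9 1 0 0.53 0 0"

```text
time: 7.78
ee_pos: [0.4012, -0.0786, 0.0873]
eef_rot: [0.702, 0.035, 0.71, -0.035]
force: [-1.1, -0.5, -1.5]
gripper_width: 0.194
```

```bash
python3 -c "
from h import *
go((.405,-.08,.006),-.1)"
```

```text
at [ 0.4012 -0.0786  0.0873] delta [ 0.813 -0.009  0.049] [ 0.002 -0.022  0.001] F [-1.1 -0.5 -1.5] w 0.19373808778489024 t 7.78
```

Call:
step_arm --pt "1 0.25 0 0.04 0 -0.02 0" --pt "1 0.5 0 0.05 0 -0.022 0" --pt "1 0.7 0 0.05 0 -0.022 0" --pt "1 0.8 0 0.05 0 -0.022 0" --pt "1 0.81 0 0.05 0 -0.022 0" --pt "1 0.81 0 0.05 0 -0.022 0"

```text
time: 8.28
ee_pos: [0.4064, -0.0805, 0.0067]
eef_rot: [0.707, 0.035, 0.706, -0.036]
force: [0.4, -0.6, -1.4]
gripper_width: 0.193
```

```bash
python3 -c "
from h import *
go((.405,-.08,.006),-.1)"
```

```text
at [ 0.4064 -0.0805  0.0067] delta [ 0.007  0.003 -0.015] [0.    0.003 0.003] F [ 0.4 -0.6 -1.4] w 0.1934158689611538 t 8.28
```

Call:
step_arm --pt "1 0.02 0 0 0 0 0" --pt "1 0.02 0 0 0 0 0" --pt "-1 0.02 0 0 0 0 0" --pt "-1 0.02 0 0 0 0 0" --pt "-1 0.02 0 0 0 0 0" --pt "-1 0.02 0 0 0 0 0" --pt "-1 0.02 0 0 0 0 0" --pt "-1 -0.2 0 0 0 0 0" --pt "-1 -0.5 0 0 0 0 0" --pt "-1 -0.9 0 0 0 0 0" --pt "-1 -0.9 0 0 0 0 0"

```text
time: 9.2
ee_pos: [0.4107, -0.0814, 0.1024]
eef_rot: [0.711, 0.034, 0.701, -0.037]
force: [1.1, -0.9, 0.4]
gripper_width: 0.822
```

```bash
python3 -c "
from h import *
go((.405,-.08,.1),-.1+np.pi)
s=get_state();print(s['q'].round(3))
c=capture('wrist');cv2.imwrite('pics/w4.png',c['img'])"
```

```text
at [ 0.4107 -0.0814  0.1024] delta [ 0.023  0.008 -0.058] [-5.999 -0.009  0.041] F [ 1.1 -0.9  0.4] w 0.8218267611557001 t 9.2
[-2.220e-01  1.830e-01  2.076e+00 -2.000e-03  8.690e-01 -1.692e+00]
```

View pics/w4.png

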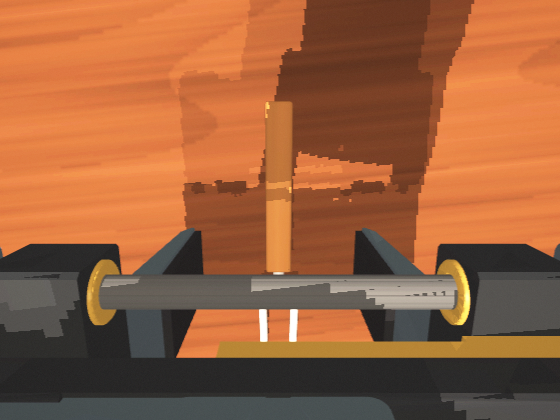

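Call:
step_arm --pt "-1 0 0 -0.05 0.23 0 0" --pt "-1 0 0 -0.05 0.46 0 0" --pt "-1 0 0 -0.05 0.7 0 0" --pt "-1 0 0 -0.05 0.93 0 0" --pt "-1 0 0 -0.05 1 0 0" --pt "-1 0 0 -0.05 1 0 0"

```text
time: 9.75
ee_pos: [0.4033, -0.0804, 0.0988]
eef_rot: [0.676, 0.217, 0.67, -0.217]
force: [0.0, -1.1, 0.0]
gripper_width: 1.0
```

Call:
step_arm --pt "-1 0 0 0 0.23 0 0" --pt "-1 0 0 0 0.46 0 0" --pt "-1 0 0 0 0.7 0 0" --pt "-1 0 0 0 0.93 0 0" --pt "-1 0 0 0 1 0 0"

```text
time: 10.17
ee_pos: [0.4027, -0.0802, 0.098]
eef_rot: [0.595, 0.385, 0.591, -0.384]
force: [0.5, -0.0, -0.8]
gripper_width: 0.998
```

Call:
step_arm --pt "-1 0 0 0 0.23 0 0" --pt "-1 0 0 0 0.46 0 0" --pt "-1 0 0 0 0.7 0 0" --pt "-1 0 0 0 0.93 0 0" --pt "-1 0 0 0 1 0 0"

```text
time: 10.58
ee_pos: [0.4021, -0.0801, 0.0972]
eef_rot: [0.474, 0.526, 0.471, -0.526]
force: [-0.1, -0.2, 0.3]
gripper_width: 1.003
```

Call:
step_arm --pt "-1 0 0 0 0.23 0 0" --pt "-1 0 0 0 0.46 0 0" --pt "-1 0 0 0 0.7 0 0" --pt "-1 0 0 0 0.93 0 0" --pt "-1 0 0 0 1 0 0"

```text
time: 11.0
ee_pos: [0.4014, -0.08, 0.0963]
eef_rot: [0.32, 0.631, 0.319, -0.631]
force: [-0.1, 0.7, -0.5]
gripper_width: 1.0
```

Call:
step_arm --pt "-1 0 0 0 0.23 0 0" --pt "-1 0 0 0 0.46 0 0" --pt "-1 0 0 0 0.7 0 0" --pt "-1 0 0 0 0.93 0 0" --pt "-1 0 0 0 1 0 0"

```text
time: 11.42
ee_pos: [0.4008, -0.0799, 0.0955]
eef_rot: [-0.145, -0.692, -0.144, 0.692]
force: [-0.4, 0.4, 0.4]
gripper_width: 1.0
```

```bash
python3 -c "
from h import *
s=get_state();c=capture('top')
H,S,V=cv2.split(cv2.cvtColor(c['img'],cv2.COLOR_BGR2HSV))
cv2.imwrite('pics/t5.png',c['img'])
go((.405,-.08,.11),-.1+np.pi);print(s['q'].round(2))"
```

```text
at [ 0.4008 -0.0799  0.0956] delta [-0.144  0.018 -0.037] [ 0.977  0.    -0.003] F [0.3 0.3 0.6] w 1.0003385561032219 t 11.47
[-0.22  0.18  2.1  -0.    0.86  0.94]
```

View pics/t5.png

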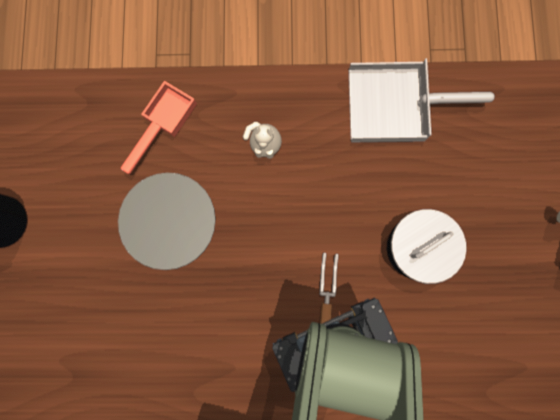

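Call:
step_arm --pt "-1 0 0.02 -0.05 0.23 0 0" --pt "-1 0 0.02 -0.05 0.46 0 0" --pt "-1 0 0.02 -0.05 0.7 0 0" --pt "-1 0 0.02 -0.05 0.93 0 0" --pt "-1 0 0.02 -0.05 0.977 0 0" --pt "-1 0 0.02 -0.05 0.977 0 0"

```text
time: 11.97
ee_pos: [0.4058, -0.0796, 0.0951]
eef_rot: [0.034, -0.706, 0.035, 0.707]
force: [0.2, 0.2, 0.2]
gripper_width: 1.002
```

```bash
python3 -c "
from h import *
s=get_state();c=capture('wrist')
cv2.imwrite('pics/w5.png',c['img'])
u=np.array([np.cos(.1),-np.sin(.1),0]);h=np.array([.4065,-.0805,0])-.016*u
for a,z in((-.06,.026),(0,.026),(.06,.026),(.13,.009),(.158,.021)): print(a,proj(c,h+a*u+[0,0,z],s).round(1))
go((.4065,-.0805,.006),-.1+np.pi)"
```

```text
-0.06 [279.9 321.8]
0 [280.3 244. ]
0.06 [280.7 156.6]
0.13 [281.   45.4]
0.158 [281.5  -9.1]
at [ 0.4059 -0.0797  0.0952] delta [ 0.892  0.007 -0.007] [ 0.007  0.001 -0.003] F [ 0.2 -0.3  0.6] w 1.0019091158854472 t 12.02
```

View pics/w5.png

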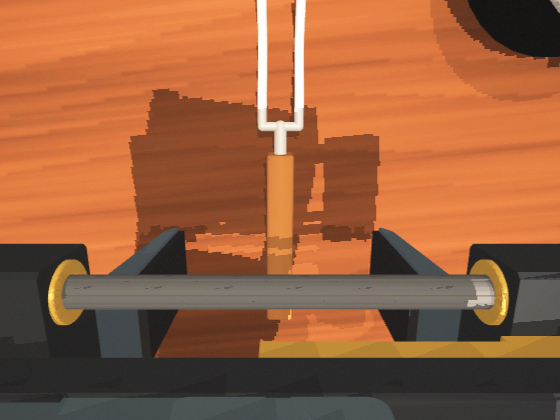

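The wrist view matches the prediction: handle front at row 155, column 280, and wires centred at column 281. The fork is now in view too. I'll descend and grip.

Call:
step_arm --pt "-1 0.3 0 0 0 0 0" --pt "-1 0.6 0 0 0 0 0" --pt "-1 0.8 0 -0.01 0 0 0" --pt "-1 0.9 0.007 -0.01 0 0 0" --pt "-1 0.9 0.007 -0.01 0 0 0" --pt "-1 0.9 0.007 -0.01 0 0 0"

```text
time: 12.52
ee_pos: [0.4065, -0.0805, 0.0049]
eef_rot: [0.033, -0.706, 0.034, 0.707]
force: [0.3, 0.1, -0.2]
gripper_width: 1.004
```

```bash
python3 -c "
from h import *
go((.4065,-.0805,.005),-.1+np.pi)"
```

```text
at [ 0.4065 -0.0805  0.0049] delta [-0.001 -0.    -0.   ] [ 0.01   0.004 -0.002] F [ 0.3  0.1 -0.2] w 1.0036341358597167 t 12.52
```

Call:
step_arm --pt "1 0 0 0 0 0 0" --pt "1 0 0 0 0 0 0" --pt "1 0 0 0 0 0 0" --pt "1 0 0 0 0 0 0" --pt "1 0 0 0 0 0 0" --pt "1 0 0 0 0 0 0" --pt "1 0 0 0 0 0 0" --pt "1 0 0 0 0 0 0" --pt "1 0 0 0 0 0 0" --pt "1 0 0 0 0 0 0" --pt "1 0 0 0 0 0 0" --pt "1 0 0 0 0 0 0" --grip_force 60

```text
time: 13.52
ee_pos: [0.4065, -0.0805, 0.0048]
eef_rot: [0.033, -0.706, 0.034, 0.707]
force: [-0.6, -0.0, 0.0]
gripper_width: 0.191
```

Call:
step_arm --pt "1 -0.1 0 0 0 0 0" --pt "1 -0.3 0 0 0 0 0" --pt "1 -0.6 0 0 0 0 0" --pt "1 -0.9 0 0 0 0 0" --pt "1 -1 0 0 0 0 0" --pt "1 -1 0 0 0 0 0"

```text
time: 14.02
ee_pos: [0.4086, -0.0808, 0.1073]
eef_rot: [-0.033, 0.708, -0.034, -0.705]
force: [-0.2, -1.0, -1.7]
gripper_width: 0.193
```

```bash
python3 -c "
from h import *
go((.394,-.369,.155),.56+np.pi)
s=get_state();c=capture('wrist');cv2.imwrite('pics/w6.png',c['img'])
M=rot(s['eef_rot']);p=s['ee_pos']
for a,z in((.06,.026),(.13,.009),(.158,.021)): print(a,proj(c,p+M.apply([.005-z,0,-(a-.016)]),s).round(1))
"
```

```text
at [ 0.4086 -0.0808  0.1073] delta [-0.471  2.883 -0.128] [-1.25  -0.006 -0.006] F [-0.2 -1.  -1.7] w 0.192505231176463 t 14.02
0.06 [280.4 180.1]
0.13 [280.4   4.8]
0.158 [280.8 -91.2]
```

View pics/w6.png

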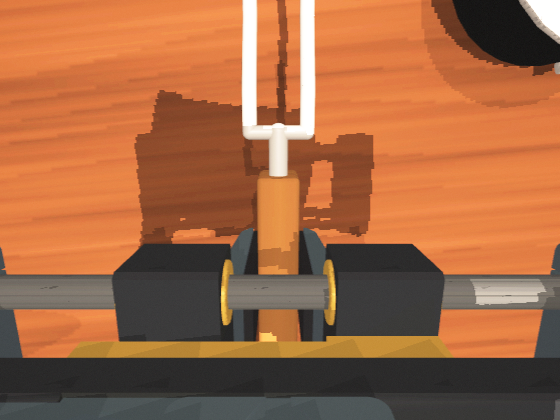

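The lifter is held straight: handle front at row ~175 against 180 predicted, and the fork is centred. Next is the swing to the pre-insertion pose.

Call:
step_arm --pt "1 -0.25 0.1 0 0 0 0" --pt "1 -0.5 0.35 0 -0.1 0 0" --pt "1 -0.5 0.7 -0.05 -0.25 0 0" --pt "1 -0.5 1 -0.05 -0.4 0 0" --pt "1 -0.5 1 -0.05 -0.4 0 0"

```text
time: 14.48
ee_pos: [0.4023, -0.1843, 0.1546]
eef_rot: [-0.041, -0.705, -0.039, 0.706]
force: [0.7, -0.5, -2.5]
gripper_width: 0.193
```

```bash
python3 -c "
from h import *
go((.394,-.369,.155),.56+np.pi)"
```

```text
at [ 0.4023 -0.1843  0.1546] delta [0.002 1.826 0.292] [-0.852  0.004 -0.005] F [ 0.7 -0.5 -2.5] w 0.19264631231365953 t 14.48
```

Call:
step_arm --pt "1 0 0.35 0.05 -0.15 0 0" --pt "1 0 0.7 0.1 -0.3 0 0" --pt "1 0 1 0.15 -0.45 0 0" --pt "1 0 1 0.15 -0.45 0 0"

```text
time: 14.82
ee_pos: [0.3984, -0.2892, 0.153]
eef_rot: [-0.124, -0.695, -0.121, 0.698]
force: [0.2, -2.1, -0.4]
gripper_width: 0.194
```

```bash
python3 -c "
from h import *
go((.394,-.369,.155),.56+np.pi)"
```

```text
at [ 0.3984 -0.2892  0.153 ] delta [-0.017  0.735  0.313] [-0.406  0.009 -0.005] F [ 0.2 -2.1 -0.4] w 0.19431509912709566 t 14.82
```

Call:
step_arm --pt "1 0 0.25 0.1 -0.15 0 0" --pt "1 0 0.5 0.2 -0.3 0 0" --pt "1 -0.01 0.735 0.313 -0.406 0.009 0" --pt "1 -0.01 0.735 0.313 -0.406 0.009 0" --pt "1 -0.01 0.735 0.313 -0.406 0.009 0" --pt "1 -0.01 0.735 0.313 -0.406 0.009 0"

```text
time: 15.32
ee_pos: [0.3934, -0.3673, 0.1528]
eef_rot: [-0.195, -0.679, -0.196, 0.68]
force: [0.3, -0.3, -1.4]
gripper_width: 0.191
```

```bash
python3 -c "
from h import *
go((.394,-.369,.155),.56+np.pi)
s=get_state();print(s['q'].round(2))
for n,(x,y) in (('scene',(190,70)),('top',(350,200)),('wrist',(0,0))):
  c=capture(n);i=c['img']
  if n!='wrist': i=cv2.resize(i[y:y+130,x:x+170],None,fx=4.5,fy=4.5,interpolation=cv2.INTER_CUBIC)
  cv2.imwrite('pics/%s7.png'%n,i)"
```

```text
at [ 0.3934 -0.3673  0.1528] delta [-0.022  0.018  0.004] [-0.002  0.001  0.003] F [ 0.3 -0.3 -1.4] w 0.19117443304022366 t 15.32
[-0.77  0.31  1.74 -0.    1.09  0.24]
```

View pics/top7.png

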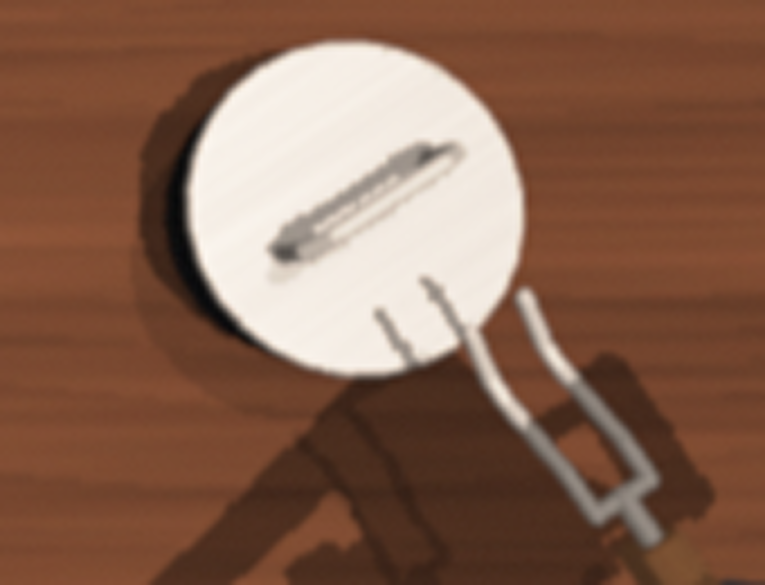

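View pics/wrist7.png

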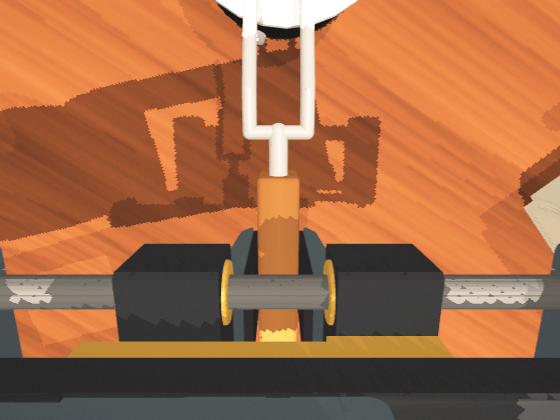

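```bash
python3 -c "
from h import *
s=get_state();c=capture('top')
f=lambda p:(p[0]/4.5+350,p[1]/4.5+200)
z=s['ee_pos'][2]-.005
a=onz(c,f((470,332)),z+.021);b=onz(c,f((524,295)),z+.021);m=(a+b)/2
a2=onz(c,f((597,518)),z+.013);b2=onz(c,f((655,482)),z+.013);m2=(a2+b2)/2
print('tips',m,np.linalg.norm(a-b),'root',m2,'fork yaw',np.arctan2(*(m-m2)[1::-1]))
M=rot(s['eef_rot']);print('expected tip',s['ee_pos']+M.apply([0,0,-.142]))
A=onz(c,f((300,262)),.123);B=onz(c,f((462,152)),.123);print(A,B,(A+B)/2,'lidyaw',np.arctan2(*(A-B)[1::-1])-np.pi/2)
L=np.array([.558,-.266]);
for y in (.53,.56,.59):
  n=np.array([-np.sin(y),np.cos(y)]);print(y,'lateral tip-L',(m[:2]-L)@n,'lat expected',((s['ee_pos']+M.apply([0,0,-.142]))[:2]-L)@n)
"
```

```text
tips [ 0.51279921 -0.29181436  0.16983988] 0.02417033356410156 root [ 0.44566447 -0.33670755  0.16183988] fork yaw 0.5894109139246945
expected tip [ 0.51420724 -0.29196448  0.15380585]
[ 0.53368571 -0.23464586  0.123     ] [ 0.57579379 -0.29937014  0.123     ] [ 0.55473975 -0.267008    0.123     ] lidyaw 0.5767801767154142
0.53 lateral tip-L 0.000577690578033749 lat expected -0.0002636364969128071
0.56 lateral tip-L 0.0021386839621311523 lat expected 0.0012635712719038486
0.59 lateral tip-L 0.0036977526750194686 lat expected 0.00278964191186429
```

View pics/scene7.png

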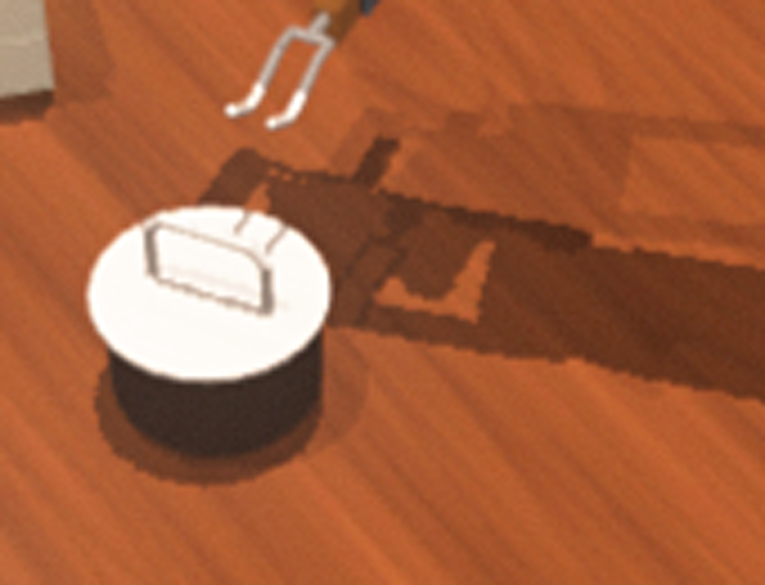

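Call:
step_arm --pt "1 0.2 0.02 0 0 0 0" --pt "1 0.4 0.02 0 0 0 0" --pt "1 0.55 0.02 0 0 0 0" --pt "1 0.61 0.02 0 0 0 0" --pt "1 0.61 0.02 0 0 0 0" --pt "1 0.61 0.02 0 0 0 0"

```text
time: 16.02
ee_pos: [0.3955, -0.3694, 0.0935]
eef_rot: [0.197, 0.68, 0.195, -0.679]
force: [0.2, -0.3, -0.3]
gripper_width: 0.196
```

```bash
python3 -c "
from h import *
go((.394,-.369,.092),.565+np.pi)
for n,(x,y) in (('scene',(190,70)),('top',(350,200))):
  c=capture(n);i=c['img']
  i=cv2.resize(i[y:y+130,x:x+170],None,fx=4.5,fy=4.5,interpolation=cv2.INTER_CUBIC)
  cv2.imwrite('pics/%s8.png'%n,i)"
```

```text
at [ 0.3955 -0.3694  0.0935] delta [ 0.015 -0.012  0.011] [-0.007 -0.    -0.004] F [ 0.2 -0.3 -0.3] w 0.19616742029834366 t 16.02
```

View pics/top8.png

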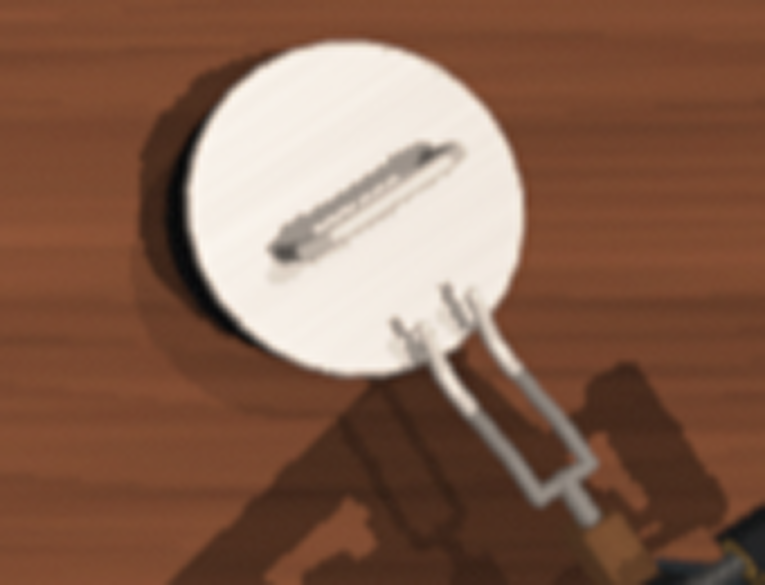

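View pics/scene8.png

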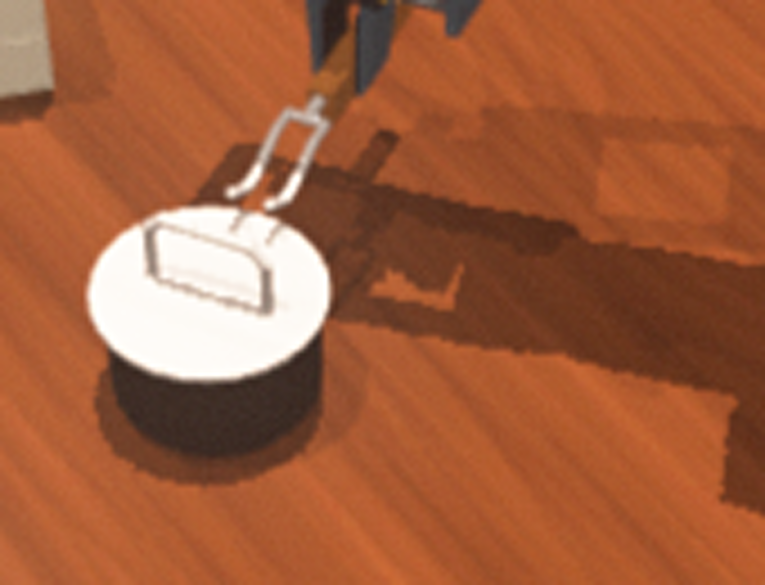

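```bash
python3 -c "
from h import *
t=capture('top');sc=capture('scene')
def tri(p,q):
  o1,d1=ray(t,p);o2,d2=ray(sc,q)
  k=np.linalg.lstsq(np.c_[d1,-d2],o2-o1,rcond=None)[0];a=o1+k[0]*d1;b=o2+k[1]*d2
  return (a+b)/2,np.linalg.norm(a-b)
f=lambda p:(p[0]/4.5+350,p[1]/4.5+200)
g=lambda p:(p[0]/4.5+190,p[1]/4.5+70)
# inner/outer tips: robot-left(+y) tip
print(tri(f((423,333)),g((272,204))),tri(f((474,295)),g((235,191))))
print('root',tri(f((543,498)),g((323,122))),tri(f((595,465)),g((290,110))))
print(get_state()['ee_pos'])"
```

```text
(array([ 0.50582047, -0.28557506,  0.1056769 ]), np.float64(0.0010711929705976614)) (array([ 0.51969703, -0.30457733,  0.10836134]), np.float64(0.0031638094477145153))
root (array([ 0.44240263, -0.32857013,  0.10511826]), np.float64(0.0001346947250924531)) (array([ 0.45412228, -0.34810259,  0.10615247]), np.float64(0.0024685462408465986))
[ 0.39574286 -0.36997129  0.09419195]
```

Tips triangulate to z≈0.107, which fits 0.110 expected and sits below the bar underside (0.119). They are laterally centred on the loop, so I'll insert along the fork.

Call:
step_arm --pt "1 0.02 0 -0.1 0 0 0" --pt "1 0.02 0 -0.2 0 0 0" --pt "1 0.02 0 -0.3 0 0 0" --pt "1 0.02 0 -0.4 0 0 0" --pt "1 0.02 0 -0.4 0 0 0"

```text
time: 16.63
ee_pos: [0.4317, -0.3476, 0.0923]
eef_rot: [0.198, 0.68, 0.195, -0.678]
force: [0.1, 0.1, -0.8]
gripper_width: 0.193
```

```bash
python3 -c "
from h import *
go((.4618,-.327,.091),.565+np.pi)"
```

```text
at [ 0.4317 -0.3476  0.0923] delta [ 0.013 -0.014 -0.364] [-0.004 -0.003 -0.008] F [ 0.1  0.1 -0.8] w 0.1932363069455729 t 16.63
```

Call:
step_arm --pt "1 0.01 -0.01 -0.1 0 0 0" --pt "1 0.01 -0.01 -0.2 0 0 0" --pt "1 0.01 -0.01 -0.3 0 0 0" --pt "1 0.01 -0.01 -0.37 0 0 0" --pt "1 0.01 -0.01 -0.37 0 0 0" --pt "1 0.01 -0.01 -0.37 0 0 0"

```text
time: 17.13
ee_pos: [0.4628, -0.3267, 0.0912]
eef_rot: [0.198, 0.68, 0.195, -0.678]
force: [-0.7, -0.6, -1.0]
gripper_width: 0.192
```

```bash
python3 -c "
from h import *
go((.4618,-.327,.091),.565+np.pi)
for n,(x,y) in (('scene',(190,70)),('top',(350,200))):
  c=capture(n);i=c['img']
  i=cv2.resize(i[y:y+130,x:x+170],None,fx=4.5,fy=4.5,interpolation=cv2.INTER_CUBIC)
  cv2.imwrite('pics/%s9.png'%n,i)"
```

```text
at [ 0.4628 -0.3267  0.0912] delta [ 0.002 -0.003  0.01 ] [-0.002 -0.002 -0.008] F [-0.7 -0.6 -1. ] w 0.19189596173622434 t 17.13
```

View pics/top9.png

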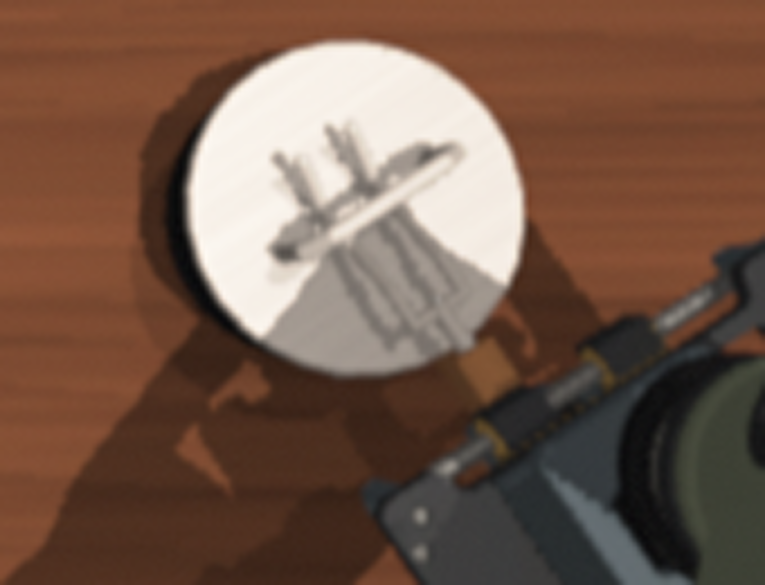

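View pics/scene9.png

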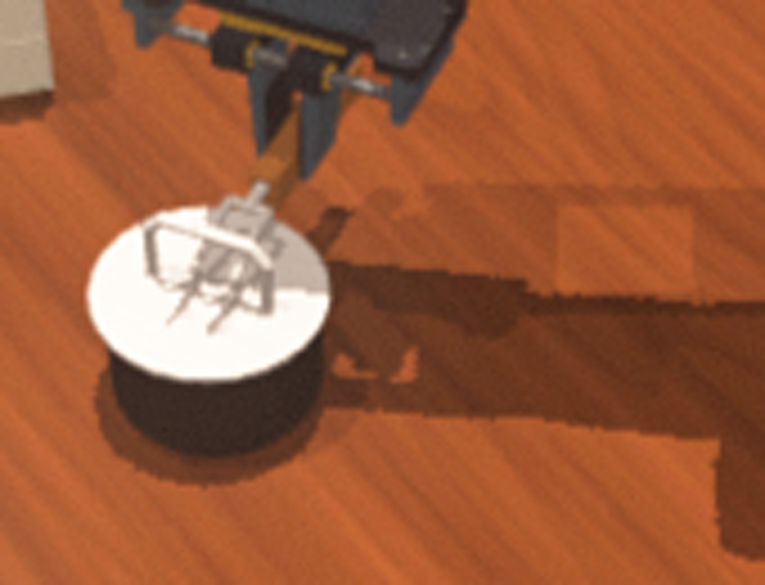

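The fork is through the loop in both views, with tips showing beyond the bar. I'll raise it slowly.

Call:
step_arm --pt "1 -0.07 0 0.01 0 0 0" --pt "1 -0.14 0 0.01 0 0 0" --pt "1 -0.19 0 0.01 0 0 0" --pt "1 -0.22 0 0.01 0 0 0" --pt "1 -0.25 0 0.01 0 0 0" --pt "1 -0.28 0 0.01 0 0 0" --pt "1 -0.3 0 0.01 0 0 0" --pt "1 -0.3 0 0.01 0 0 0"

```text
time: 17.9
ee_pos: [0.4613, -0.3275, 0.1214]
eef_rot: [0.198, 0.68, 0.195, -0.679]
force: [0.1, -0.3, -2.6]
gripper_width: 0.197
```

```bash
python3 -c "
from h import *
s=get_state();print(s['moment'])
go((.4618,-.327,.16),.565+np.pi)
for n,(x,y) in (('scene',(190,70)),('top',(350,200))):
  c=capture(n);i=c['img']
  i=cv2.resize(i[y:y+130,x:x+170],None,fx=4.5,fy=4.5,interpolation=cv2.INTER_CUBIC)
  cv2.imwrite('pics/%s10.png'%n,i)"
```

```text
[-0.18712013  0.27554583 -0.06029803]
at [ 0.4613 -0.3275  0.1214] delta [-0.386  0.    -0.008] [-0.004 -0.002 -0.008] F [ 0.1 -0.3 -2.6] w 0.1966038029563997 t 17.9
```

View pics/scene10.png

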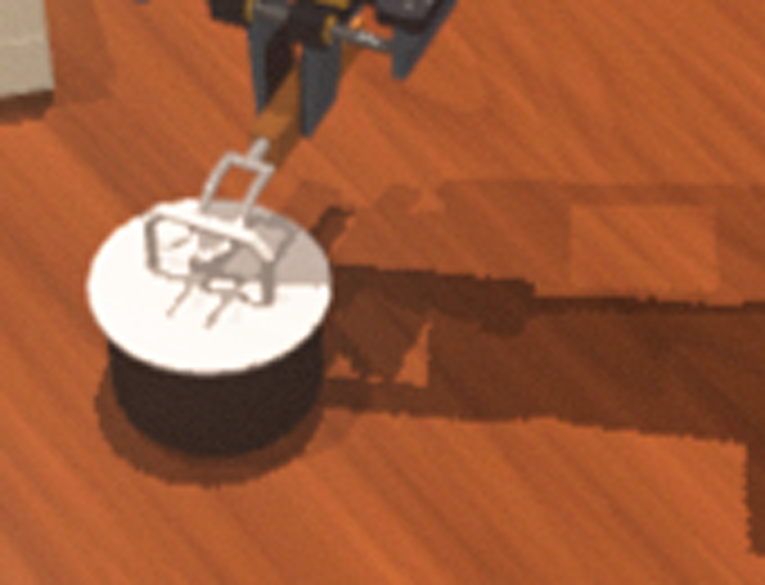

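The load has transferred: the moment is ≈0.33 N·m and the lid is rising. I'll continue gently.

Call:
step_arm --pt "1 -0.03 0 0 0 0 0" --pt "1 -0.07 0 0 0 0 0" --pt "1 -0.12 0 0 0 0 0" --pt "1 -0.17 0 0 0 0 0" --pt "1 -0.22 0 0 0 0 0" --pt "1 -0.27 0 0 0 0 0" --pt "1 -0.32 0 0 0 0 0" --pt "1 -0.37 0 0 0 0 0" --pt "1 -0.41 0 0 0 0 0" --pt "1 -0.44 0 0 0 0 0" --pt "1 -0.45 0 0 0 0 0" --pt "1 -0.45 0 0 0 0 0"

```text
time: 19.0
ee_pos: [0.4611, -0.3273, 0.1663]
eef_rot: [0.198, 0.68, 0.195, -0.679]
force: [-0.3, 0.4, -3.7]
gripper_width: 0.194
```

```bash
python3 -c "
from h import *
s=get_state();print(s['moment'])
go((.4618,-.327,.17),.565+np.pi)
for n,(x,y) in (('scene',(190,70)),('top',(350,200)),('wrist',(0,0))):
  c=capture(n);i=c['img']
  if n!='wrist': i=cv2.resize(i[y:y+130,x:x+170],None,fx=4.5,fy=4.5,interpolation=cv2.INTER_CUBIC)
  cv2.imwrite('pics/%s11.png'%n,i)"
```

```text
[-0.18475619  0.3844777  -0.01030674]
at [ 0.4611 -0.3273  0.1663] delta [-0.037  0.001 -0.008] [-0.004 -0.002 -0.008] F [-0.3  0.4 -3.7] w 0.1937982887484513 t 19.0
```

View pics/scene11.png

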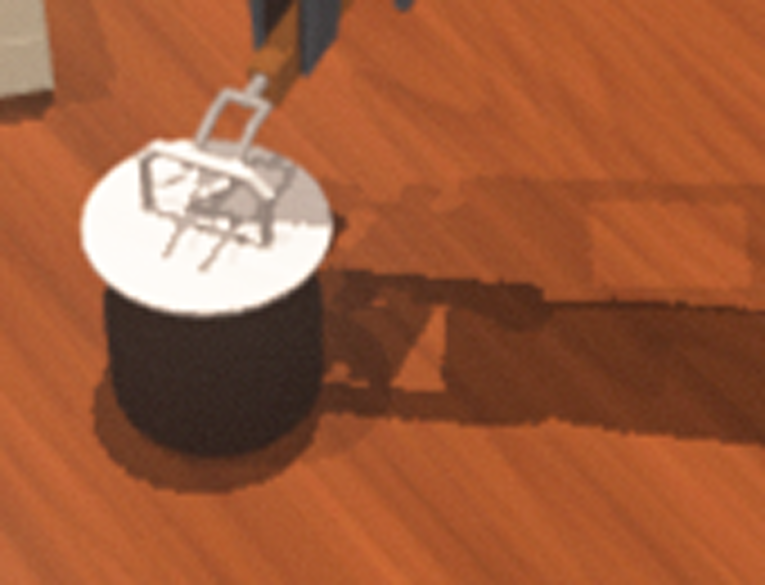

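View pics/wrist11.png

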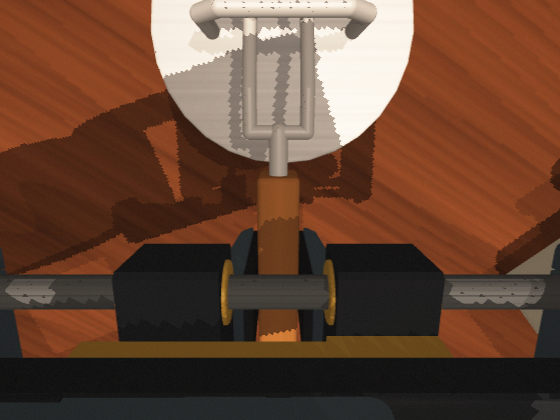

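View pics/top11.png

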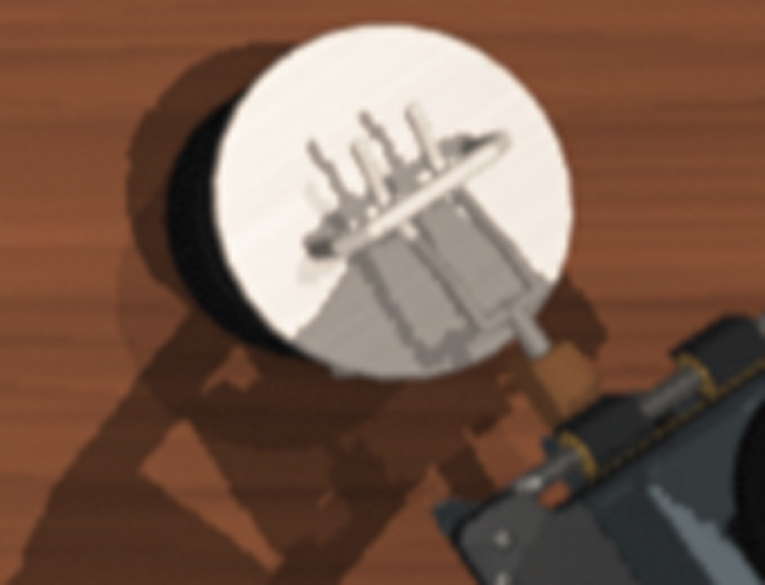

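The lid hangs level and centred in the dip (wrist view: bar across both wires, fork not sagging). Next I'll carry it to the mat, aiming for lifter yaw 0.3 there.

Call:
step_arm --pt "1 -0.01 -0.04 -0.03 0.01 0 0" --pt "1 -0.02 -0.13 -0.1 0.03 0 0" --pt "1 -0.03 -0.25 -0.19 0.05 0 0" --pt "1 -0.04 -0.38 -0.29 0.07 0 0" --pt "1 -0.04 -0.51 -0.39 0.09 0 0" --pt "1 -0.04 -0.64 -0.49 0.11 0 0" --pt "1 -0.04 -0.77 -0.59 0.13 0 0" --pt "1 -0.04 -0.9 -0.69 0.14 0 0"

```text
time: 19.82
ee_pos: [0.4709, -0.2129, 0.1693]
eef_rot: [0.172, 0.686, 0.17, -0.686]
force: [-0.2, 0.8, -3.7]
gripper_width: 0.193
```

```bash
python3 -c "
from h import *
go((.51,.205,.17),.3+np.pi)"
```

```text
at [ 0.4709 -0.2129  0.1693] delta [-0.013 -3.505 -2.309] [ 0.361 -0.001 -0.004] F [-0.2  0.8 -3.7] w 0.19306064570833134 t 19.82
```

Call:
step_arm --pt "1 0 -0.12 -0.08 0.01 0 0" --pt "1 0 -0.24 -0.16 0.03 0 0" --pt "1 0 -0.37 -0.24 0.05 0 0" --pt "1 0 -0.5 -0.33 0.06 0 0" --pt "1 0 -0.63 -0.42 0.07 0 0" --pt "1 0 -0.76 -0.5 0.08 0 0" --pt "1 0 -0.9 -0.59 0.09 0 0"

```text
time: 20.4
ee_pos: [0.4803, -0.1047, 0.1691]
eef_rot: [0.155, 0.69, 0.154, -0.69]
force: [-0.2, 0.0, -3.5]
gripper_width: 0.194
```

```bash
python3 -c "
from h import *
go((.51,.205,.17),.3+np.pi)"
```

```text
at [ 0.4803 -0.1047  0.1691] delta [-0.014 -2.673 -1.592] [ 0.27  -0.    -0.003] F [-0.2  0.  -3.5] w 0.19420086375309695 t 20.4
```

Call:
step_arm --pt "1 0 -0.12 -0.07 0.01 0 0" --pt "1 0 -0.24 -0.14 0.03 0 0" --pt "1 0 -0.37 -0.22 0.05 0 0" --pt "1 0 -0.5 -0.3 0.06 0 0" --pt "1 0 -0.63 -0.38 0.07 0 0" --pt "1 0 -0.76 -0.45 0.08 0 0" --pt "1 0 -0.9 -0.53 0.09 0 0"

```text
time: 20.98
ee_pos: [0.4892, 0.0004, 0.1688]
eef_rot: [-0.139, -0.693, -0.138, 0.694]
force: [-0.4, 0.0, -3.9]
gripper_width: 0.194
```

```bash
python3 -c "
from h import *
go((.51,.205,.17),.3+np.pi)"
```

```text
at [4.892e-01 4.000e-04 1.688e-01] delta [-0.014 -1.81  -0.977] [ 0.179  0.001 -0.002] F [-0.4  0.  -3.9] w 0.19440668943366432 t 20.98
```

Call:
step_arm --pt "1 0 -0.12 -0.06 0.01 0 0" --pt "1 0 -0.24 -0.13 0.03 0 0" --pt "1 0 -0.37 -0.2 0.05 0 0" --pt "1 0 -0.5 -0.27 0.06 0 0" --pt "1 0 -0.63 -0.34 0.07 0 0" --pt "1 0 -0.76 -0.41 0.08 0 0" --pt "1 0 -0.9 -0.49 0.09 0 0"

```text
time: 21.57
ee_pos: [0.4992, 0.1032, 0.1685]
eef_rot: [-0.122, -0.696, -0.121, 0.697]
force: [-0.6, 0.4, -3.0]
gripper_width: 0.193
```

```bash
python3 -c "
from h import *
go((.51,.205,.17),.3+np.pi)"
```

```text
at [0.4992 0.1032 0.1685] delta [-0.016 -0.921 -0.446] [ 0.087  0.003 -0.001] F [-0.6  0.4 -3. ] w 0.19345486541148066 t 21.57
```

Call:
step_arm --pt "1 0 -0.12 -0.06 0.01 0 0" --pt "1 0 -0.24 -0.12 0.03 0 0" --pt "1 0 -0.37 -0.18 0.04 0 0" --pt "1 0 -0.5 -0.24 0.05 0 0" --pt "1 0 -0.62 -0.3 0.06 0 0" --pt "1 0 -0.73 -0.35 0.07 0 0" --pt "1 0 -0.82 -0.4 0.08 0 0" --pt "1 0 -0.88 -0.43 0.087 0 0" --pt "1 0 -0.92 -0.446 0.087 0 0" --pt "1 0 -0.92 -0.446 0.087 0 0" --pt "1 0 -0.92 -0.446 0.087 0 0"

```text
time: 22.48
ee_pos: [0.5098, 0.2047, 0.1683]
eef_rot: [-0.106, -0.698, -0.105, 0.7]
force: [0.1, 0.2, -2.8]
gripper_width: 0.197
```

```bash
python3 -c "
from h import *
go((.51,.205,.17),.3+np.pi)
for n in ('scene','top','wrist'):
  c=capture(n);cv2.imwrite('pics/%s12.png'%n,c['img'])"
```

```text
at [0.5098 0.2047 0.1683] delta [-0.017 -0.003 -0.003] [ 0.     0.004 -0.001] F [ 0.1  0.2 -2.8] w 0.1967069602305586 t 22.48
```

View pics/scene12.png

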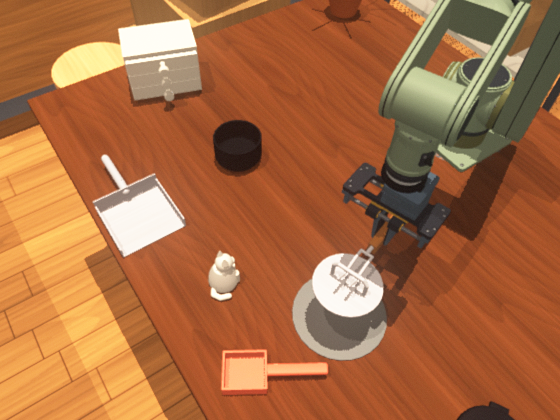

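View pics/top12.png

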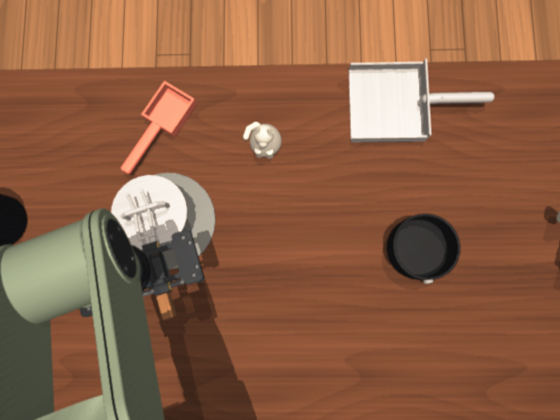

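View pics/wrist12.png

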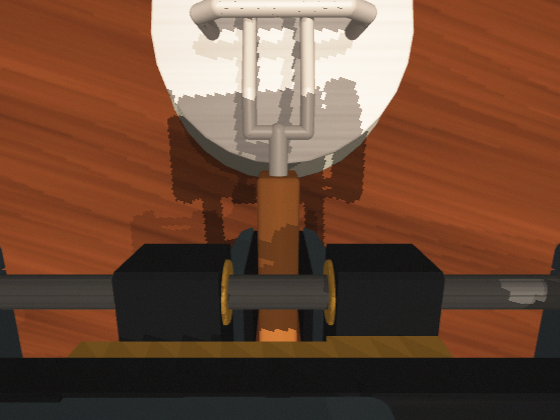

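The lid hangs level above the mat (scene ≈ (348,283)). I'll check its centre against the mat before lowering.

```bash
python3 -c "
from h import *
for n,reg in (('scene',(300,250,390,320)),('top',(105,170,192,250))):
  c=capture(n);i=c['img'];H,S,V=cv2.split(cv2.cvtColor(i,cv2.COLOR_BGR2HSV))
  m=np.zeros(H.shape,np.uint8);x0,y0,x1,y1=reg;m[y0:y1,x0:x1]=((S<60)&(V>185))[y0:y1,x0:x1]
  b=max(blobs(m),key=cv2.contourArea);hull=cv2.convexHull(b)
  e=cv2.fitEllipse(hull);print(n,np.round(e[0],1),np.round(e[1],1),onz(c,e[0],.134).round(4))
s=get_state();print('kinematic loop',s['ee_pos']+rot(s['eef_rot']).apply([0,0,-.114]))
"
```

```text
scene [339.6 290.2] [69.  91.2] [0.6403 0.2388 0.134 ]
top [149.6 209.5] [68.9 74.9] [0.6229 0.2335 0.134 ]
kinematic loop [0.61892408 0.23804922 0.16823689]
```

Kinematics (0.619, 0.238) and the top view (0.623, 0.234) agree with the mat centre (0.619, 0.239) to about 6 mm. Lowering.

Call:
step_arm --pt "1 0.03 0 0 0 0 0" --pt "1 0.1 0 0 0 0 0" --pt "1 0.2 0 0 0 0 0" --pt "1 0.3 0 0 0 0 0" --pt "1 0.4 0 0 0 0 0" --pt "1 0.5 0 0 0 0 0" --pt "1 0.6 0 0 0 0 0" --pt "1 0.7 0 0 0 0 0" --pt "1 0.78 0 0 0 0 0" --pt "1 0.84 0 0 0 0 0" --pt "1 0.88 0 0 0 0 0" --pt "1 0.9 0 0 0 0 0"

```text
time: 23.73
ee_pos: [0.5097, 0.2043, 0.0778]
eef_rot: [-0.106, -0.698, -0.105, 0.7]
force: [-0.7, -0.7, -4.3]
gripper_width: 0.194
```

```bash
python3 -c "
from h import *
go((.51,.205,.05),.3+np.pi)"
```

```text
at [0.5097 0.2043 0.0778] delta [ 0.278 -0.006 -0.006] [-0.001  0.005 -0.001] F [-0.7 -0.7 -4.3] w 0.19390049112784558 t 23.73
```

Call:
step_arm --pt "1 0.04 0 -0.005 0 0 0" --pt "1 0.09 0 -0.005 0 0 0" --pt "1 0.14 0 -0.005 0 0 0" --pt "1 0.18 0 -0.005 0 0 0" --pt "1 0.21 0 -0.005 0 0 0" --pt "1 0.24 0 -0.005 0 0 0" --pt "1 0.26 0 -0.005 0 0 0" --pt "1 0.28 0 -0.005 0 0 0" --pt "1 0.3 0 -0.005 0 0 0" --pt "1 0.32 0 -0.005 0 0 0" --pt "1 0.34 0 -0.005 0 0 0" --pt "1 0.34 0 -0.005 0 0 0"

```text
time: 24.73
ee_pos: [0.51, 0.2044, 0.0436]
eef_rot: [-0.106, -0.698, -0.105, 0.7]
force: [0.1, -0.0, -1.0]
gripper_width: 0.192
```

```bash
python3 -c "
from h import *
go((.51,.205,.028),.3+np.pi)
print(get_state()['moment'])
c=capture('wrist');cv2.imwrite('pics/w13.png',c['img'])"
```

```text
at [0.51   0.2044 0.0436] delta [ 0.156 -0.006 -0.002] [-0.001  0.005 -0.001] F [ 0.1 -0.  -1. ] w 0.1923663515920056 t 24.73
[-0.07448907  0.14211619  0.00814565]
```

View pics/w13.png

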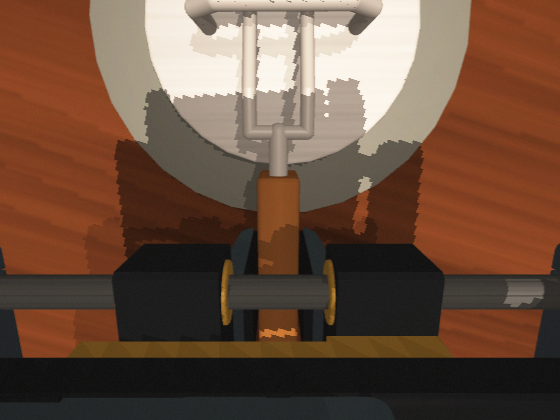

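The lid is down on the mat and concentric (mat edges 90/470, lid edges 145/420), and the load has gone. I'll drop the fork off the bar to mid-opening, then draw it back.

Call:
step_arm --pt "1 0.04 0 0 0 0 0" --pt "1 0.08 0 0 0 0 0" --pt "1 0.12 0 0 0 0 0" --pt "1 0.155 0 0 0 0 0" --pt "1 0.155 0 0 0 0 0" --pt "1 0.155 0 0 0 0 0"

```text
time: 25.28
ee_pos: [0.5099, 0.2043, 0.0278]
eef_rot: [-0.106, -0.698, -0.105, 0.7]
force: [0.2, 0.5, -1.3]
gripper_width: 0.194
```

```bash
python3 -c "
from h import *
go((.51,.205,.028),.3+np.pi)
for n,(x,y) in (('scene',(270,230)),):
  c=capture(n);i=c['img'];i=cv2.resize(i[y:y+140,x:x+160],None,fx=4,fy=4,interpolation=cv2.INTER_CUBIC);cv2.imwrite('pics/s14.png',i)"
```

```text
at [0.5099 0.2043 0.0278] delta [-0.002 -0.007 -0.003] [-0.001  0.006 -0.001] F [ 0.2  0.5 -1.3] w 0.19403719630567468 t 25.28
```

View pics/s14.png

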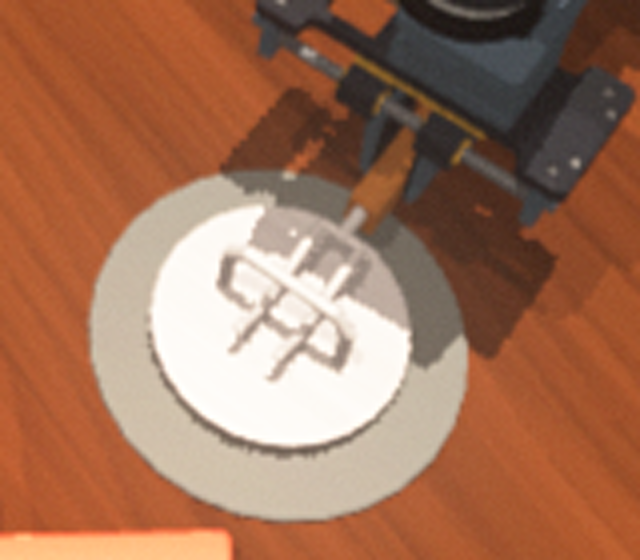

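The lid sits well inside the mat and the fork is free below the bar. I'll withdraw along the fork axis.

Call:
step_arm --pt "1 0 0 0.05 0 0 0" --pt "1 0 0 0.13 0 0 0" --pt "1 0 0 0.22 0 0 0" --pt "1 0 0 0.31 0 0 0" --pt "1 0 0 0.4 0 0 0" --pt "1 0 0 0.5 0 0 0" --pt "1 0 0 0.6 0 0 0" --pt "1 0 0 0.7 0 0 0" --pt "1 0 0 0.8 0 0 0" --pt "1 0 0 0.9 0 0 0" --pt "1 0 0 0.9 0 0 0"

```text
time: 26.25
ee_pos: [0.4212, 0.1768, 0.0281]
eef_rot: [-0.106, -0.697, -0.105, 0.701]
force: [-0.2, 0.3, -1.4]
gripper_width: 0.191
```

```bash
python3 -c "
from h import *
go((.32,.146,.028),.3+np.pi)
c=capture('scene');cv2.imwrite('pics/s15.png',c['img'])"
```

```text
at [0.4212 0.1768 0.0281] delta [ 0.007 -0.004  1.058] [-0.001  0.011 -0.001] F [-0.2  0.3 -1.4] w 0.19130949680042703 t 26.25
```

View pics/s15.png

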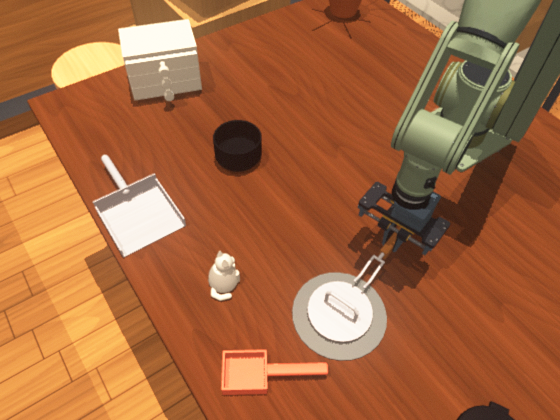

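Call:
step_arm --pt "1 0 0 0.1 0 0 0" --pt "1 0 0 0.25 0 0 0" --pt "1 0 0 0.4 0 0 0" --pt "1 0 0 0.55 0 0 0" --pt "1 0 0 0.7 0 0 0" --pt "1 0 0 0.85 0 0 0" --pt "1 0 0 0.9 0 0.01 0" --pt "1 0 0 0.9 0 0.01 0"

```text
time: 26.97
ee_pos: [0.3354, 0.1504, 0.0286]
eef_rot: [0.106, 0.7, 0.105, -0.699]
force: [0.5, -0.3, -1.1]
gripper_width: 0.193
```

```bash
python3 -c "
from h import *
p=get_state()['ee_pos'];go((p[0],p[1],.005),.3+np.pi)"
```

```text
at [0.3354 0.1504 0.0286] delta [ 0.236 -0.     0.   ] [-0.    -0.002 -0.001] F [ 0.5 -0.3 -1.1] w 0.1932032246364659 t 26.97
```

Call:
step_arm --pt "1 0.06 0 0 0 0 0" --pt "1 0.12 0 0 0 0 0" --pt "1 0.18 0 0 0 0 0" --pt "1 0.22 0 0 0 0 0" --pt "1 0.24 0 0 0 0 0" --pt "1 0.24 0 0 0 0 0" --pt "1 0.24 0 0 0 0 0"

```text
time: 27.55
ee_pos: [0.3356, 0.1504, 0.0048]
eef_rot: [0.106, 0.699, 0.105, -0.699]
force: [-1.3, -0.1, 9.4]
gripper_width: 0.193
```

Call:
step_arm --pt "-1 0 0 0 0 0 0" --pt "-1 0 0 0 0 0 0" --pt "-1 0 0 0 0 0 0" --pt "-1 0 0 0 0 0 0" --pt "-1 0 0 0 0 0 0" --pt "-1 0 0 0 0 0 0" --pt "-1 0 0 0 0 0 0" --pt "-1 0 0 0 0 0 0"

```text
time: 28.22
ee_pos: [0.3356, 0.1504, 0.0048]
eef_rot: [0.106, 0.699, 0.105, -0.699]
force: [0.4, 0.0, -0.2]
gripper_width: 0.749
```

Call:
step_arm --pt "-1 -0.2 0 0 0 0 0" --pt "-1 -0.5 0 0 0 0 0" --pt "-1 -0.8 0 0 0 0 0" --pt "-1 -1 0 0 0 0 0" --pt "-1 -1 0 0 0 0 0" --pt "-1 -1 0 0 0 0 0" --pt "-1 -1 0 0 0 0 0"

```text
time: 28.8
ee_pos: [0.3348, 0.1501, 0.104]
eef_rot: [-0.106, -0.699, -0.105, 0.7]
force: [0.3, 0.4, -0.0]
gripper_width: 0.999
```

```bash
python3 -c "
from h import *
s=get_state();print(s['ee_pos'],s['force'],s['time'],s['gripper_width'])
for n in ('scene','top','wrist'):
  c=capture(n);i=c['img'];cv2.imwrite('pics/%s16.png'%n,i)
  if n=='wrist': continue
  H,S,V=cv2.split(cv2.cvtColor(i,cv2.COLOR_BGR2HSV))
  M=max([b for b in blobs((S<70)&(V>60)) if cv2.pointPolygonTest(cv2.convexHull(b),((339,316) if n=='scene' else (167,225)),False)>0],key=cv2.contourArea)
  e=cv2.fitEllipse(cv2.convexHull(M));print(n,'mat',np.round(e,1) if 0 else (np.round(e[0],1),np.round(e[1],1)),onz(c,e[0],.004).round(4))
  L=[b for b in blobs((S<70)&(V>190)) if cv2.pointPolygonTest(cv2.convexHull(b),((339,316) if n=='scene' else (167,225)),False)>0]
  if L:
    e=cv2.fitEllipse(cv2.convexHull(L[0]));print('lid',np.round(e[0],1),np.round(e[1],1),onz(c,e[0],.018).round(4))
"
```

```text
[0.33477681 0.15010531 0.1040367 ] [ 0.34652597  0.38903961 -0.03393698] 28.8 0.9987907714147393
scene mat (array([339.1, 316.1]), array([85.3, 95.5])) [0.6232 0.2415 0.004 ]
lid [337.4 319.3] [75.6 92.9] [0.6361 0.2492 0.018 ]
top mat (array([166.2, 220.9]), array([95.1, 98.3])) [0.618  0.2367 0.004 ]
lid [164.9 220. ] [65.7 68.1] [0.6181 0.2358 0.018 ]
```

View pics/scene16.png

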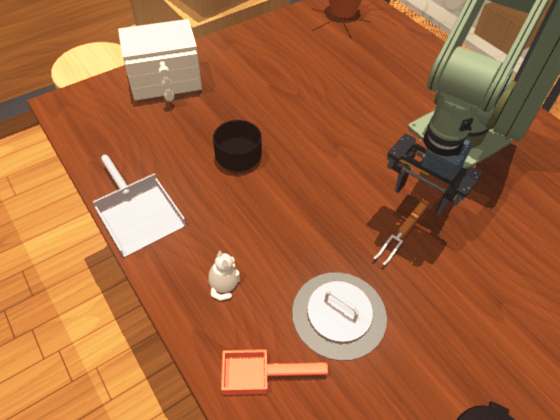

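View pics/wrist16.png

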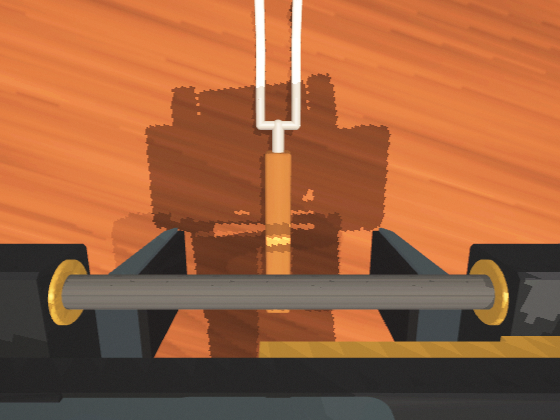

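The lid is centred on the mat: the top view puts the two centres 1 mm apart. The lifter lies flat and clear, and the cat hasn't moved. Handing in.

```bash
python3 -c "
from bench import robot
print(robot.hand_in())"
```

```text
the job is handed in; nothing more can be done
None
```

The lid was lifted off the warmer on the fork, set down on the mat and released, and the job was handed in at about 29 s. It reports no verdict.

**What I did:** I gripped the lifter by its handle, but with that grasp joint 6 hit its limit just before insertion. The arm strayed briefly and the fork passed over the loop, but the lid did not move. I laid the lifter down, regripped it half a turn round, hooked the loop, lifted the lid level and carried it to the mat. I then lowered it, drew the fork out and laid the lifter on the console.

**Last checks:**
- **Lid:** in the top view its centre is about 1 mm from the mat's. It looks upright, with the mat showing all round.
- **Lifter:** it lies flat on the console, its tips about 55 mm short of the mat (from the arm's pose).
- **Cat:** it stands where it was, judged by eye; I did not measure its position again.

**Check that disagreed:** the scene view's automatic lid fit came out about 15 mm off. Its mask had merged with the grey mat, so I set that reading aside in favour of the top view and the pictures.

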